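Sweep the loose bushings into the catch tray

ROBOT

A 6-joint arm with a two-finger parallel gripper is mounted at the origin on a cart in front of the work surface, level with it; the furniture and walls round the work are solid. World frame = base frame: x ahead of the robot, y to its left, z up, the work surface at z = 0. Lengths are in m, angles in rad, forces in N, time in s.
With the tool pointing down it reaches from about 0.225 to 0.875 m from the base axis. Payload 3.4 kg.
Tool frame: the origin (TCP) lies at the very end of the fingers, on their centre line; the grasp point (between the pads) lies behind it (manip.tcp_to_grasp is the z of the grasp point in the tool frame, in m); z points along the fingers, y is the direction in which the jaws open and shut (so a half turn about z gives the same grasp; the last joint's range is limited). The gripper opens to 85 mm and grips with 20 to 120 N. Pads are 22 mm wide; open, the fingers measure 114 mm over their backs; the gripper's body (76 mm by 85 mm) begins 54 mm behind the grasp point. The pads swing forward as they close: fully open they stand 13 mm farther back than shut.
Start: joints at [-1.304, 0.276, 1.505, -0, 1.361, -0.121], TCP at [0.217, -0.532, 0.21] pointing down, gripper open.
Joint ranges: [-2.89, 2.89], [-0.75, 2.08], [0.22, 2.7], [-1.18, 4.32], [0.11, 2.71], [-2.7, 2.7]. Speed limits (rad/s): [2.57, 2.57, 3.14, 3.14, 3.14, 3.14].

INTERFACE

Orientations are given as a unit quaternion [w, x, y, z].
In Python, from rig import manip, eyes gives the robot as it stands.
- The arm moves only by the tool servo_tool, never from a script. Its argument "increments" is a list of rows, each an object with "slide": the shift along the tool's x, y, z in m, a list of three; "spin": the turn about the tool's z in degrees. A call has 1 to 8 rows; each row shifts and turns the commanded pose from where the row before left it, along the tool's axes as they then stand; what a row does not reach is not made up. A row lasts 1/10 s, in which the tool goes at most 50 mm and 8.59 degrees, less where a joint would pass 70% of its speed; a pose out of reach is approached as far as the arm can. A call is refused whole if a number of a shift passes 0.05 or a number of a turn 8.59, either way. A call with a gripper value outside its range is refused whole. "hand" is the opening, from 0 (shut) to 1 (fully open), set as the call begins (left out, the last holds). The fingers move at their own pace and stop on an object; "newtons" is the grip in N (left out, the last holds). Time passes only in rows, so rows that do not move let the fingers close. It gives the time, the measured TCP pose, the force and the opening at its end, in the units of the state.
- manip.get_state(): the state, without advancing time (a new reading comes with each control period).
- eyes.get_image(name): name is "scene" or "top" or "wrist"; returns the picture (420x560x3 uint8, blue, green, red); there is no depth.
- eyes.calibration(name): a dict with "fx", "fy", "cx", "cy" (pixels), "k1" (the pictures are not rectified: a ray, as slopes to the right and down, at radius r is drawn at 1 + k1 r^2 times it, then the intrinsics apply), "rvec" (rotation vector, rad) and "tvec" (3), from world to camera coordinates, as OpenCV has them; the wrist camera has in their place "hand_eye" (4x4, takes a point from camera to tool coordinates, whose origin is the TCP and whose axes are the flange's). Camera axes: x right, y down, z forward; pixel columns grow to the right and rows downward; lengths in m; the calibration is good to about 2 mm. A picture is of the moment at which its call begins: read the wrist's pose just before it. calibration takes no time and is no camera call.
- manip.sign_off(): hands the job in, once; it reports no verdict.
The state is a dict: "clock": time; "qpos": joint angles; "qd": joint speeds; "effort": joint torques, N m; "position": TCP position; "ee_rot": TCP orientation; "contact_force": force on the tool from outside, world axes, zero at the start; "moment": the same for the moment, N m; "width": finger opening in m.
Only numpy, scipy, OpenCV 4.12 (cv2) and the standard library are available. Lean on these libraries where they do the work, as an engineer would, in place of code of your own. Each camera call takes 0.05 s, during which the arm holds its last target.

TASK

With your fingertips, sweep the three loose flanged bushings across the plate into the low three-sided tray through its open side, so that each lies wholly inside it, still standing flat on its flange. Only push them along the plate: do not pick them up or tip them over, and leave the gauge block, ring gauge, gear and loupe standing among them where they are.

Things in the scene. Friction and masses are not known exactly. Their poses are not given: they have to be found in the camera images.
- tray: Low aluminium tray fixed to the plate: three walls 24 mm high, 5 mm thick, no floor, one long side open. Inside 130 mm wide (x -65 to +65 mm) and 100 mm deep (y 0 to -100 mm). Origin on the plate, mid-way between the ends of the side walls; +y points out of the opening. A 4 mm foot with screws reaches to y = -124 mm. Obstacle: monitor face at world x 0.61, y 0.19 to 0.49 m, 0.28 m high.
- bushing_1: Loose brass-coloured flanged bushing standing on its flange: flange 31 mm across and about 3 mm thick, body about 25 mm across, 22 mm high, open bore, about 60 g. Origin on its axis at the underside. It slides when pushed sideways.
- bushing_3: Second bushing, the same as bushing_1 (31 mm flange, 22 mm high, brass-coloured).
- bushing_2: Third, smaller bushing of grey steel: flange 23 mm across, body about 18 mm across, 16 mm high, about 40 g. Origin on its axis at the underside.
- gauge_block_2: Bystander: loose steel gauge block 30 x 9 x 25 mm high, standing on edge among the bushings. Origin at the centre of the underside.
- ring_gauge: Bystander: loose steel setting ring, 54 mm across, 18 mm high. Origin at the centre of the underside.
- gear: Bystander: loose steel spur gear, 51 mm across, 20 mm high with its hub. Origin at the centre of the underside.
- loupe: Bystander: loose black loupe, 42 mm across, 39 mm high. Origin at the centre of the underside.

How it is judged:
At the end, for the whole second after the job is handed in: All three bushings lie wholly inside the tray (flange past the line of the side walls' ends, to 2 mm), flat on the plate on their flanges and at rest; gauge block, ring gauge, gear and loupe are within 20 mm of where they stood (y of bushing_1 in the frame of tray between -0.1 and -0.0135 m and x of bushing_1 in the frame of tray between -0.065 and 0.065 m and height (world z) of each of bushing_1, bushing_2, bushing_3 below 0.004 m and angle between each of bushing_1, bushing_2, bushing_3's own z axis and vertical below 0.15 rad and linear speed of each of bushing_1, bushing_2, bushing_3 below 0.02 m/s and y of bushing_2 in the frame of tray between -0.1 and -0.0095 m and x of bushing_2 in the frame of tray between -0.065 and 0.065 m and y of bushing_3 in the frame of tray between -0.1 and -0.0135 m and x of bushing_3 in the frame of tray between -0.065 and 0.065 m and distance of each of gauge_block_2, ring_gauge, gear, loupe from where it was at the start of the episode below 0.02 m); the robot touches nothing.
It fails at once if a bushing was lifted off the plate (underside more than 8 mm up) (height (world z) of any of bushing_1, bushing_2, bushing_3 above 0.008 m).
It fails at once if a bushing was tipped over (more than about 35 degrees) (angle between any of bushing_1, bushing_2, bushing_3's own z axis and vertical above 0.6 rad).
It fails at once if a bystander was shifted by more than 20 mm, lifted or knocked over (distance of any of gauge_block_2, ring_gauge, gear, loupe from where it was at the start of the episode above 0.02 m or angle between any of gauge_block_2, ring_gauge, gear, loupe's own z axis and vertical above 0.5 rad).
It also fails if it takes over 58 s, if anything falls off the work surface, if the arm or the gripper's body presses on something with over 40 N, if the wrist force passes 120 N, or if a joint passes its speed limit or range.

## Working session

There is one attempt and no reset: what is moved stays moved. The work goes in short steps, Python scripts to look and compute and a tool call to move; the robot and the scene stay as the last step left them, time stands still between calls to the robot, and variables do not carry over. Pictures are saved under pics/ and viewed, and the job is handed in when it is done.

Besides the shell and the picture viewer there is one more tool, called after "Emit:" as name([rows], argument=value, ...), one row to a line, values as JSON. servo_tool: Moves the arm, as the interface text tells. Its arguments: {"type":"object","properties":{"increments":{"type":"array","items":{"type":"object","properties":{"slide":{"type":"array","items":{"type":"number"}},"spin":{"type":"number"}}}},"hand":{"type":"number"},"newtons":{"type":"number"}},"required":["increments"]}

```bash
mkdir -p pics; ls; python3 - <<'E'
from rig import manip, eyes
import cv2
s=manip.get_state();print({k:s[k] for k in('clock','position','ee_rot','width','contact_force')},manip.tcp_to_grasp)
for n in('top','scene'):
    cv2.imwrite(f'pics/{n}0.png',eyes.get_image(n))
    print(n,eyes.calibration(n))
E
```

```text
pics
{'clock': 0.0, 'position': array([ 0.21729357, -0.53173614,  0.2087138 ]), 'ee_rot': array([-9.34479499e-04,  9.81255149e-01,  1.92710800e-01, -7.68878738e-05]), 'width': 0.08552022755349935, 'contact_force': array([-0.82715892,  0.10186364, -0.56571117])} -0.0187
top {'fx': 380.30091014429405, 'fy': 380.30091014429405, 'cx': 279.7332099603023, 'cy': 204.02501722270532, 'k1': -0.10784701335176207, 'rvec': array([ 2.10466751, -2.165165  ,  0.15725274]), 'tvec': array([0.0011972 , 0.48546495, 0.82273456])}
scene {'fx': 448.6984389812942, 'fy': 448.6984389812942, 'cx': 275.39843798574157, 'cy': 213.67584474031514, 'k1': -0.01766397906020914, 'rvec': array([ 0.63921213, -2.71446601,  1.05477763]), 'tvec': array([0.44798967, 0.18956556, 0.77137638])}
```

View pics/top0.png

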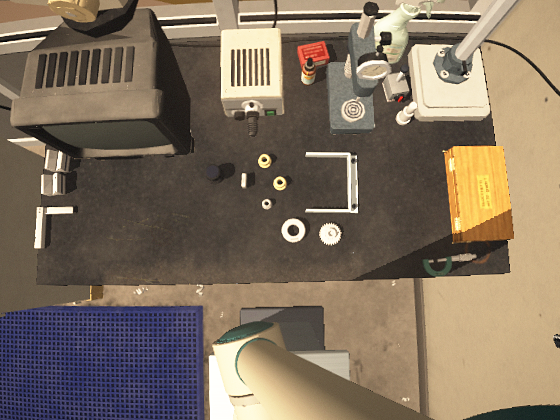

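View pics/scene0.png

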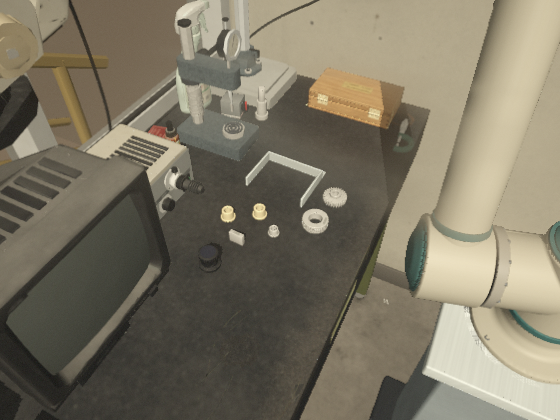

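Top view shows the tray at about (333,182) with its opening to the left (world +y), and the bushings at (265,160), (280,183) and (267,203). I'll make a rectified view.

```bash
cat > h.py <<'E'
import numpy as np, cv2
from rig import manip, eyes
def proj(n,P):
    c=eyes.calibration(n);R=cv2.Rodrigues(c['rvec'])[0]
    q=np.asarray(P,float)@R.T+c['tvec'];s=q[...,:2]/q[...,2:]
    r2=(s**2).sum(-1,keepdims=True);s=s*(1+c['k1']*r2)
    return s*[c['fx'],c['fy']]+[c['cx'],c['cy']]
def unproj(n,uv,z):
    c=eyes.calibration(n);R=cv2.Rodrigues(c['rvec'])[0]
    K=np.array([[c['fx'],0,c['cx']],[0,c['fy'],c['cy']],[0,0,1]])
    s=cv2.undistortPoints(np.array(uv,float).reshape(-1,1,2),K,np.array([c['k1'],0,0,0.]))[:,0]
    d=np.c_[s,np.ones(len(s))]@R; o=-R.T@c['tvec']
    return o+d*((z-o[2])/d[:,2])[:,None]
# birdseye: image right=-y, up=+x ; 2px per mm
X1,X0,Y1,Y0=0.55,0.25,0.25,-0.15
def bird(n,img,z,s=2000):
    H,W=int((X1-X0)*s),int((Y1-Y0)*s)
    v,u=np.mgrid[0:H,0:W]
    P=np.stack([X1-v/s,Y1-u/s,np.full(u.shape,z)],-1)
    m=proj(n,P).astype(np.float32)
    b=cv2.remap(img,m[...,0],m[...,1],cv2.INTER_CUBIC)
    for k in range(0,H,100): cv2.putText(b,f'{X1-k/s:.2f}',(0,k+10),0,.35,(0,255,255)); cv2.line(b,(0,k),(W,k),(0,90,90),1)
    for k in range(0,W,100): cv2.putText(b,f'{Y1-k/s:.2f}',(k,H-4),0,.35,(0,255,255)); cv2.line(b,(k,0),(k,H),(0,90,90),1)
    return b
E
python3 - <<'E'
from h import *
for n in('top','scene'):
    cv2.imwrite(f'pics/b_{n}.png',bird(n,cv2.imread(f'pics/{n}0.png'),0.0))
E
```

```text
(no output)
```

View pics/b_top.png

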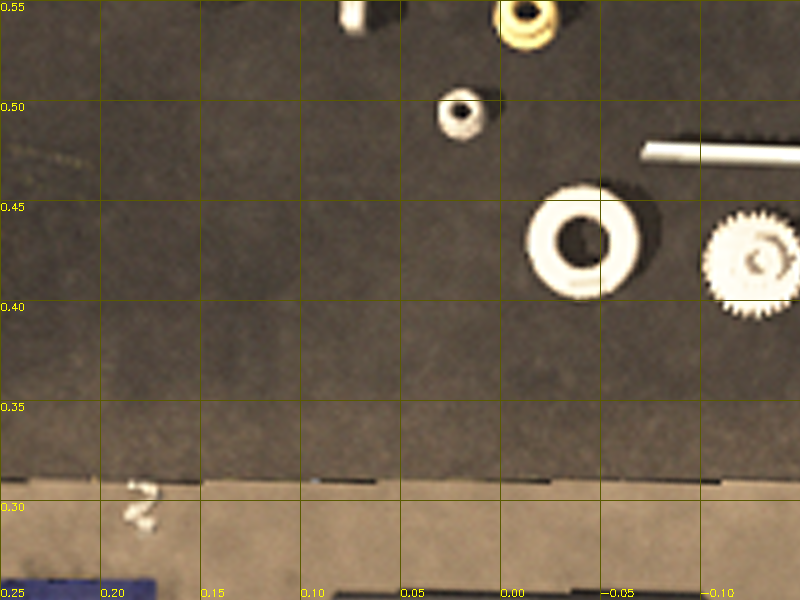

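View pics/b_scene.png

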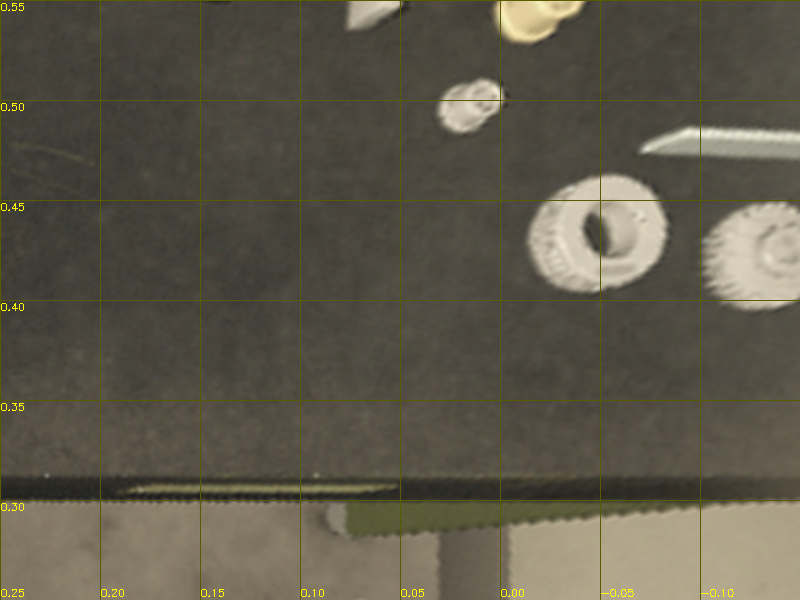

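Shift the window.

```bash
sed -i 's/^X1,X0,Y1,Y0=.*/X1,X0,Y1,Y0=0.67,0.37,0.19,-0.21/' h.py
python3 - <<'E'
from h import *
for n in('top','scene'):
    cv2.imwrite(f'pics/c_{n}.png',bird(n,cv2.imread(f'pics/{n}0.png'),0.0))
E
```

```text
(no output)
```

View pics/c_top.png

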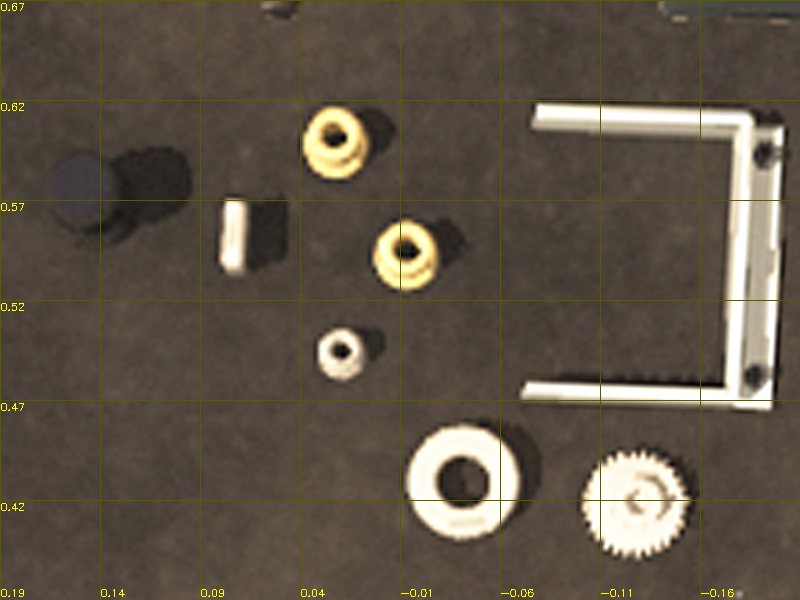

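View pics/c_scene.png

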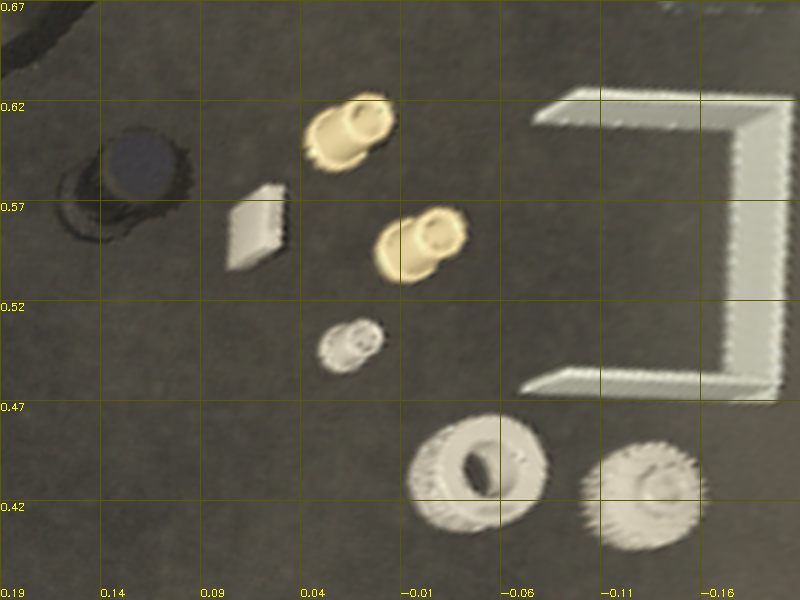

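From the rectified views, world (x, y):

| Item | Position |
|---|---|
| Brass bushing A | (0.597, 0.022) |
| Brass bushing B | (0.541, -0.012) |
| Small bushing | (0.492, 0.020) |
| Tray mouth | y ≈ -0.073, inner x 0.477–0.607, tilted about 2° |
| Gauge block | (0.551, 0.072) |
| Ring gauge | (0.431, -0.041) |

I'll push with the jaws set to a narrow gap, so the two fingertips cradle each bushing's body from behind.

Emit:
servo_tool([
  {"spin":-8.47},
  {"spin":-8.47},
  {"spin":-8.47},
  {"spin":-8.47},
  {"spin":-8.47},
  {"spin":-8.47},
  {"spin":-8.47},
  {"spin":-8.47},
], hand=0.165, newtons=20)

```text
$.increments[0]: bad value
```

```bash
python3 - <<'E'
from h import *
print(unproj('top',[(252,134)],0.05),unproj('top',[(252,134)],0.1),unproj('scene',[(202,189)],0.05),unproj('scene',[(202,189)],0.1))
E
```

```text
[[0.64910485 0.04694214 0.05      ]] [[0.6313049  0.04299841 0.1       ]] [[0.65905418 0.01831799 0.05      ]] [[0.62625623 0.05886032 0.1       ]]
```

Emit:
servo_tool([
  {"slide":[0,0,0],"spin":-8.47},
  {"slide":[0,0,0],"spin":-8.47},
  {"slide":[0,0,0],"spin":-8.47},
  {"slide":[0,0,0],"spin":-8.47},
  {"slide":[0,0,0],"spin":-8.47},
  {"slide":[0,0,0],"spin":-8.47},
  {"slide":[0,0,0],"spin":-8.47},
  {"slide":[0,0,0],"spin":-8.47},
], hand=0.165, newtons=20)

```text
clock: 0.9
position: [0.2174, -0.532, 0.2091]
ee_rot: [-0.0, 0.705, 0.709, 0.0]
contact_force: [-0.8, -0.0, 0.4]
width: 0.0141
```

```bash
python3 - <<'E'
from h import *
a=cv2.imread('pics/top0.png')[90:190,210:310];b=cv2.imread('pics/scene0.png')[150:250,140:240]
cv2.imwrite('pics/knob.png',np.hstack([cv2.resize(i,(400,400),interpolation=cv2.INTER_CUBIC) for i in(a,b)]))
E
```

```text
(no output)
```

View pics/knob.png

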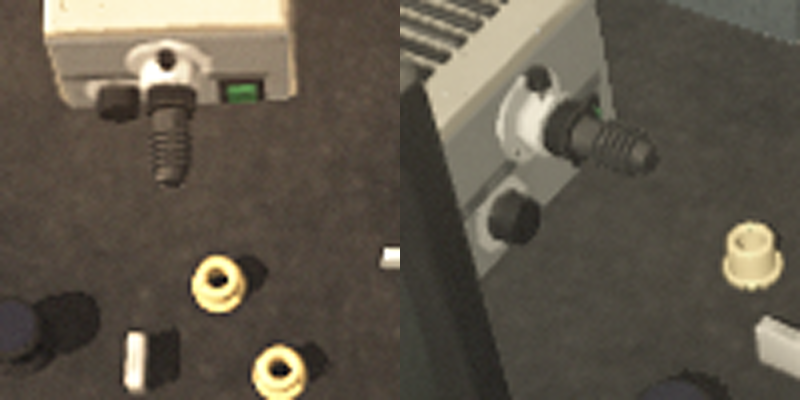

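```bash
python3 - <<'E'
from h import *
for z in np.arange(0.05,0.13,.01):
    print(round(z,3),unproj('top',[(252,135)],z)[0,:2].round(4),unproj('scene',[(203.5,188.5)],z)[0,:2].round(4))
E
```

```text
0.05 [0.6467 0.047 ] [0.6571 0.0157]
0.06 [0.6431 0.0462] [0.6506 0.0239]
0.07 [0.6396 0.0454] [0.644 0.032]
0.08 [0.6361 0.0446] [0.6375 0.0401]
0.09 [0.6326 0.0438] [0.631  0.0483]
0.1 [0.629 0.043] [0.6245 0.0564]
0.11 [0.6255 0.0422] [0.6179 0.0646]
0.12 [0.622  0.0415] [0.6114 0.0727]
```

B is clear. The cable gland above bushing A (tip about x 0.633, y 0.044, z 0.085) means the gripper body must stay at x < 0.62 there. I'll do B first, then the small one. A goes last: drag it toward -x with one finger of the open jaws, then cradle it in.

Emit:
servo_tool([
  {"slide":[0.034,0.02,0],"spin":0},
  {"slide":[0.034,0.02,0],"spin":0},
  {"slide":[0.034,0.02,0],"spin":0},
  {"slide":[0.034,0.02,0],"spin":0},
  {"slide":[0.034,0.02,0],"spin":0},
  {"slide":[0.034,0.02,0],"spin":0},
  {"slide":[0.034,0.02,0],"spin":0},
  {"slide":[0.034,0.02,0],"spin":0},
])

```text
clock: 1.7
position: [0.3779, -0.2587, 0.2093]
ee_rot: [-0.0, 0.707, 0.707, 0.0]
contact_force: [0.2, -0.1, -0.7]
width: 0.0144
```

Emit:
servo_tool([
  {"slide":[0.034,0.02,0],"spin":0},
  {"slide":[0.034,0.02,0],"spin":0},
  {"slide":[0.034,0.02,0],"spin":0},
  {"slide":[0.034,0.02,0],"spin":0},
  {"slide":[0.034,0.02,0],"spin":0},
  {"slide":[0.034,0.02,0],"spin":0},
  {"slide":[0.034,0.02,0.02],"spin":0},
  {"slide":[0.034,0.02,0.02],"spin":0},
])

```text
clock: 2.5
position: [0.5386, 0.0131, 0.1694]
ee_rot: [0.001, 0.707, 0.707, 0.0]
contact_force: [0.3, 0.6, -0.0]
width: 0.0143
```

```bash
cat >> h.py <<'E'
from scipy.spatial.transform import Rotation as Rot
def wrist(name):
    s=manip.get_state();im=eyes.get_image('wrist');cv2.imwrite(name,im)
    w,x,y,z=s['ee_rot'];T=np.eye(4);T[:3,:3]=Rot.from_quat([x,y,z,w]).as_matrix();T[:3,3]=s['position']
    c=eyes.calibration('wrist');M=np.linalg.inv(T@np.array(c['hand_eye']))
    s0=eyes.calibration
    eyes_c=dict(c,rvec=cv2.Rodrigues(M[:3,:3])[0].ravel(),tvec=M[:3,3])
    eyes.calibration=lambda n:eyes_c if n=='wrist' else s0(n)
    return s,im
E
python3 - <<'E'
from h import *
s,im=wrist('pics/w0.png'); print(s['position'])
cv2.imwrite('pics/w0b.png',bird('wrist',im,0))
E
```

```text
[0.53858293 0.01307356 0.16940443]
```

View pics/w0.png

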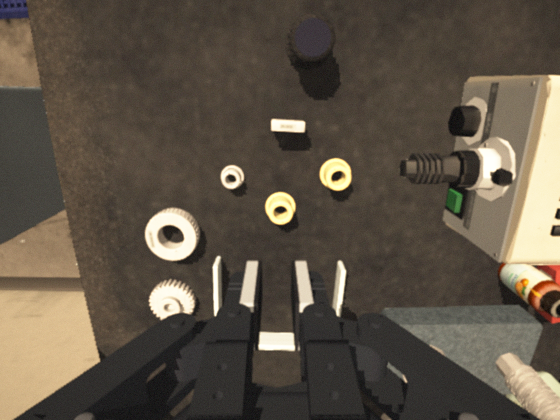

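View pics/w0b.png

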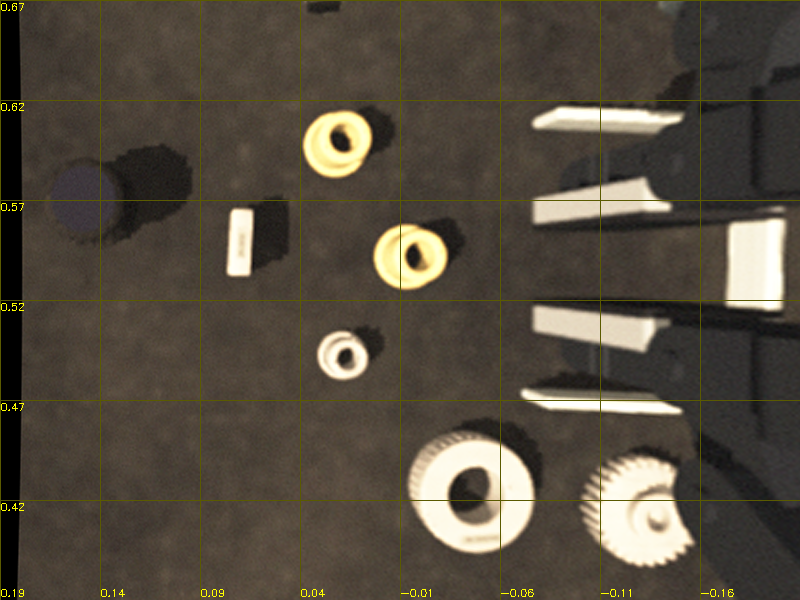

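The wrist view confirms the top-view positions to about 1 mm. Next I'll descend behind B.

Emit:
servo_tool([
  {"slide":[0.004,0.0025,0],"spin":0},
  {"slide":[0,0,0.03],"spin":0},
  {"slide":[0,0,0.03],"spin":0},
  {"slide":[0,0,0.03],"spin":0},
  {"slide":[0,0,0.03],"spin":0},
  {"slide":[0,0,0.025],"spin":0},
  {"slide":[0,0,0.013],"spin":0},
  {"slide":[0,0,0.005],"spin":0},
])

```text
clock: 3.35
position: [0.539, 0.0146, 0.0056]
ee_rot: [-0.001, 0.708, 0.707, -0.001]
contact_force: [0.7, 0.0, 0.2]
width: 0.014
```

```bash
python3 - <<'E'
from h import *
s,im=wrist('pics/w1.png'); print(s['position'],s['width'],s['contact_force'])
E
```

```text
[0.53898797 0.01456919 0.00555452] 0.014034396377773638 [0.73272269 0.0149163  0.22526395]
```

View pics/w1.png

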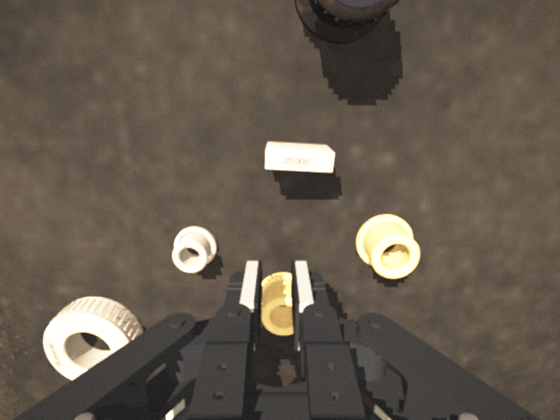

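Emit:
servo_tool([
  {"slide":[-0.005,0.001,0],"spin":0},
  {"slide":[-0.008,0.001,0],"spin":0},
  {"slide":[-0.01,0,0],"spin":0},
  {"slide":[-0.01,0,0],"spin":0},
  {"slide":[-0.01,0,0],"spin":0},
  {"slide":[-0.01,0,0],"spin":0},
  {"slide":[-0.01,0,0],"spin":0},
  {"slide":[-0.01,0,0],"spin":0},
])

```text
clock: 4.2
position: [0.5421, -0.0584, 0.0066]
ee_rot: [0.0, 0.707, 0.707, -0.0]
contact_force: [-0.5, 0.4, -0.8]
width: 0.0139
```

```bash
python3 - <<'E'
from h import *
s,im=wrist('pics/w2.png'); print(s['position'],s['width'],s['contact_force'])
E
```

```text
[ 0.54205042 -0.05842801  0.0065775 ] 0.013862766662772431 [-0.47494717  0.40405201 -0.8144948 ]
```

View pics/w2.png

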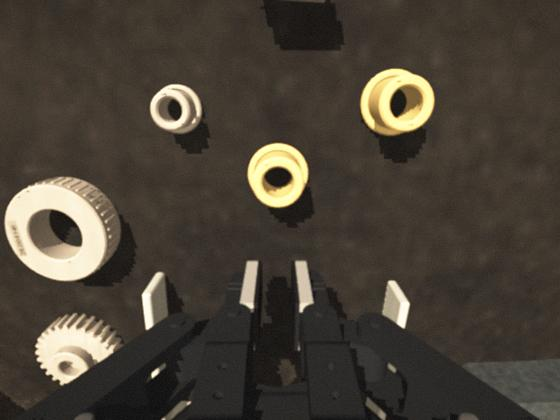

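```bash
python3 - <<'E'
from h import *
s,im=wrist('pics/w2.png'); 
print(unproj('wrist',[(278,170),(176,110),(397,102),(68,235)],0.0))
print('tcp px',proj('wrist',[s['position'],s['position']+[.007,0,0],s['position']+[.007,0.011,0]]))
print(eyes.calibration('wrist')['hand_eye'])
cv2.imwrite('pics/t2.png',bird('top',eyes.get_image('top'),0))
cv2.imwrite('pics/s2.png',bird('scene',eyes.get_image('scene'),0))
E
```

```text
[[ 0.54248289 -0.01247459  0.        ]
 [ 0.49210161  0.01778554  0.        ]
 [ 0.60089726  0.02158904  0.        ]
 [ 0.42378901 -0.04929279  0.        ]]
tcp px [[277.7592974  257.83904304]
 [290.55719385 257.82772965]
 [290.83789489 239.39371372]]
[[ 1.65954200e-04 -9.46298493e-01 -3.23294191e-01  8.35129614e-02]
 [ 9.99999777e-01  3.66317766e-04 -5.58908241e-04 -7.89400937e-04]
 [ 6.47322432e-04 -3.23294026e-01  9.46298343e-01 -1.63849743e-01]
 [ 0.00000000e+00  0.00000000e+00  0.00000000e+00  1.00000000e+00]]
```

View pics/s2.png

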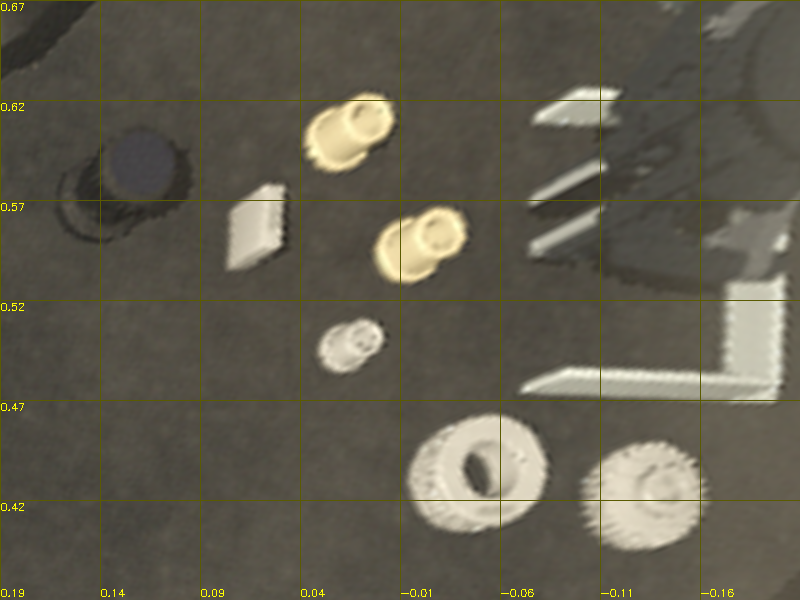

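View pics/t2.png

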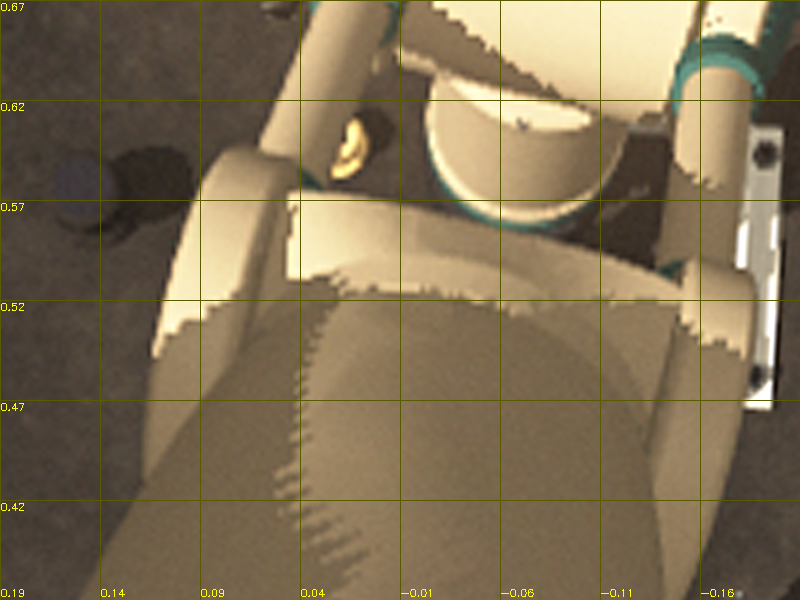

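```bash
python3 - <<'E'
from h import *
s,im=wrist('pics/w2b.png'); p=s['position'];print(p)
for h in (0,.006,.012,.018,.024):
    print(h,[proj('wrist',[p+[dx,dy,h]])[0].round(0) for dx,dy in((-.007,.011),(.007,.011),(.0215,.011),(.007,-.011))],proj('scene',[p+[-.007,.011,h],p+[.007,.011,h]]).round(0).tolist())
a=eyes.get_image('scene')
cv2.imwrite('pics/s2z.png',np.hstack([cv2.resize(a[160:260,210:330],(480,400),interpolation=cv2.INTER_CUBIC),cv2.resize(im[230:330,220:300],(320,400),interpolation=cv2.INTER_CUBIC)]))
E
```

```text
[ 0.54202873 -0.05765682  0.00652422]
0 [array([265., 239.]), array([291., 239.]), array([318., 239.]), array([290., 276.])] [[270.0, 203.0], [265.0, 201.0]]
0.006 [array([264., 244.]), array([291., 244.]), array([319., 244.]), array([291., 281.])] [[270.0, 201.0], [265.0, 199.0]]
0.012 [array([264., 249.]), array([292., 249.]), array([321., 249.]), array([291., 287.])] [[270.0, 199.0], [264.0, 197.0]]
0.018 [array([263., 254.]), array([292., 254.]), array([322., 254.]), array([292., 294.])] [[270.0, 197.0], [264.0, 195.0]]
0.024 [array([263., 260.]), array([293., 260.]), array([324., 260.]), array([292., 300.])] [[270.0, 195.0], [264.0, 193.0]]
```

View pics/s2z.png

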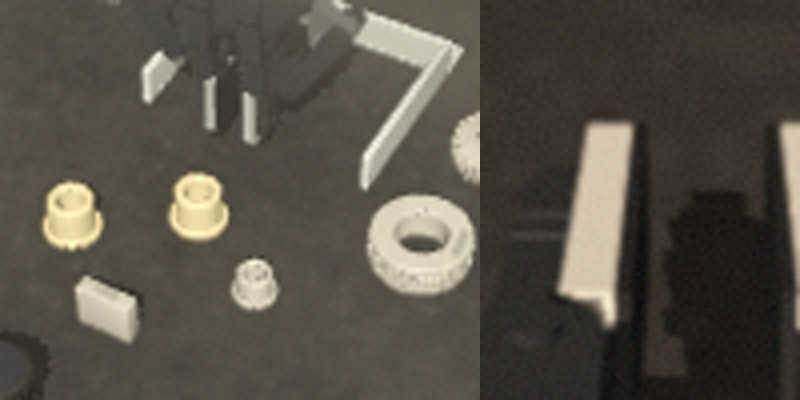

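```bash
python3 - <<'E'
from h import *
s,im=wrist('pics/w2b.png'); p=s['position'];print(p)
for w,c in(((259,260.5),(273,195.7)),((294,260.5),(262.5,192.5))):
    for z in (0,.006,.012,.018,.024,.03): print(z,unproj('wrist',[w],z)[0,:2].round(4),unproj('scene',[c],z)[0,:2].round(4))
E
```

```text
[ 0.54196334 -0.05717979  0.00653129]
0 [ 0.5313 -0.0622] [ 0.5426 -0.074 ]
0.006 [ 0.5316 -0.0591] [ 0.5399 -0.0687]
0.012 [ 0.532 -0.056] [ 0.5373 -0.0634]
0.018 [ 0.5323 -0.0529] [ 0.5346 -0.0581]
0.024 [ 0.5327 -0.0497] [ 0.532  -0.0527]
0.03 [ 0.533  -0.0466] [ 0.5293 -0.0474]
0 [ 0.5513 -0.0622] [ 0.5675 -0.0725]
0.006 [ 0.5509 -0.0591] [ 0.5647 -0.0672]
0.012 [ 0.5506 -0.056 ] [ 0.5618 -0.0619]
0.018 [ 0.5502 -0.0528] [ 0.559  -0.0566]
0.024 [ 0.5498 -0.0497] [ 0.5561 -0.0513]
0.03 [ 0.5495 -0.0466] [ 0.5532 -0.046 ]
```

The fingers passed over B without touching it, and B is unmoved at (0.541, -0.0125). Triangulating the visible tips puts them about 20 mm above the reported TCP. I'll lower carefully in this clear spot and check the tip height.

Emit:
servo_tool([
  {"slide":[0,0,0.003],"spin":0},
  {"slide":[0,0,0.002],"spin":0},
  {"slide":[0,0,0],"spin":0},
])

```text
clock: 4.85
position: [0.5417, -0.0571, 0.0011]
ee_rot: [-0.0, 0.707, 0.707, -0.0]
contact_force: [0.2, 0.6, -0.9]
width: 0.0141
```

```bash
python3 - <<'E'
from h import *
s,im=wrist('pics/w3.png'); p=s['position'];print(p,s['contact_force'])
a=eyes.get_image('scene');cv2.imwrite('pics/s3.png',a)
cv2.imwrite('pics/s3z.png',np.hstack([cv2.resize(a[150:220,230:300],(420,420),interpolation=cv2.INTER_CUBIC),cv2.resize(im[240:310,245:305],(360,420),interpolation=cv2.INTER_CUBIC)]))
E
```

```text
[ 0.54172756 -0.05711024  0.00114926] [ 0.2142549   0.61196392 -0.88447904]
```

View pics/s3z.png

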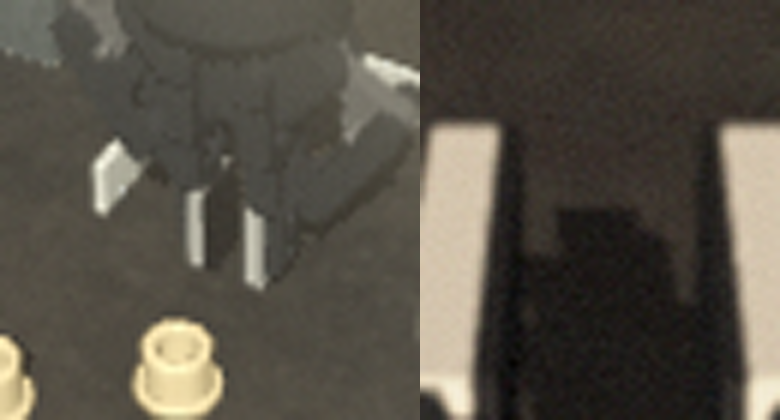

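Emit:
servo_tool([
  {"slide":[0,0,0.002],"spin":0},
  {"slide":[0,0,0.001],"spin":0},
  {"slide":[0,0,0],"spin":0},
])

```text
clock: 5.25
position: [0.542, -0.0575, -0.0016]
ee_rot: [-0.0, 0.707, 0.707, -0.0]
contact_force: [-0.5, -0.6, -0.2]
width: 0.014
```

Emit:
servo_tool([
  {"slide":[0,0,0.001],"spin":0},
  {"slide":[0,0,0.001],"spin":0},
  {"slide":[0,0,0],"spin":0},
])

```text
clock: 5.55
position: [0.542, -0.0575, -0.0035]
ee_rot: [-0.0, 0.707, 0.707, -0.0]
contact_force: [-0.0, 0.5, 1.2]
width: 0.0143
```

No contact at z = -0.0035. I'll keep lowering gently.

Emit:
servo_tool([
  {"slide":[0,0,0.002],"spin":0},
  {"slide":[0,0,0.002],"spin":0},
  {"slide":[0,0,0],"spin":0},
])

```text
clock: 5.85
position: [0.5419, -0.0574, -0.0078]
ee_rot: [-0.0, 0.707, 0.707, -0.0]
contact_force: [-0.8, 1.3, -0.2]
width: 0.0137
```

Emit:
servo_tool([
  {"slide":[0,0,0.002],"spin":0},
  {"slide":[0,0,0],"spin":0},
])

```text
clock: 6.05
position: [0.5419, -0.0574, -0.0097]
ee_rot: [-0.0, 0.707, 0.707, -0.0]
contact_force: [-0.7, -0.0, 0.3]
width: 0.0142
```

```bash
python3 - <<'E'
from h import *
s,im=wrist('pics/w4.png'); p=s['position'];print(p,s['contact_force'])
a=eyes.get_image('scene');cv2.imwrite('pics/s4.png',a)
cv2.imwrite('pics/s4z.png',np.hstack([cv2.resize(a[150:220,230:300],(420,420),interpolation=cv2.INTER_CUBIC),cv2.resize(im[240:310,245:305],(360,420),interpolation=cv2.INTER_CUBIC)]))
E
```

```text
[ 0.54192822 -0.05743425 -0.00965829] [-0.67204364 -0.03075663  0.26160279]
```

View pics/s4z.png

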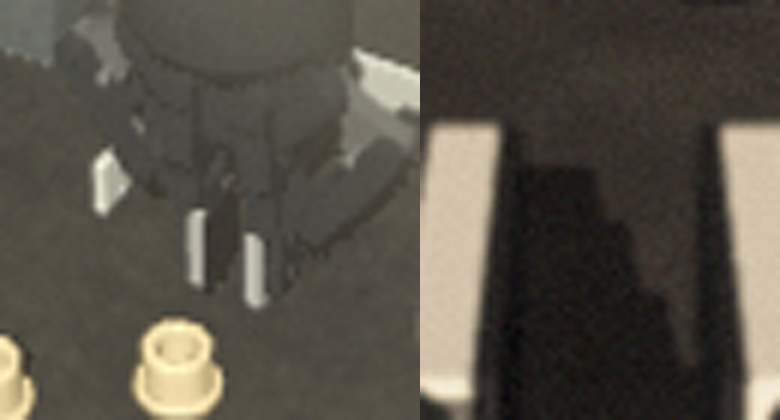

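```bash
python3 - <<'E'
from h import *
s,im=wrist('pics/w4b.png'); p=s['position'];print(p)
for w,c in(((258.5,260.4),(274,201)),((294.7,260.4),(263.,197.5))):
    for z in (0,.004,.008,.012,.016): print(z,unproj('wrist',[w],z)[0,:2].round(4),unproj('scene',[c],z)[0,:2].round(4))
E
```

```text
[ 0.54207127 -0.05748454 -0.00948619]
0 [ 0.5321 -0.0541] [ 0.5335 -0.0606]
0.004 [ 0.5323 -0.052 ] [ 0.5318 -0.0572]
0.008 [ 0.5326 -0.05  ] [ 0.5301 -0.0537]
0.012 [ 0.5328 -0.0479] [ 0.5283 -0.0502]
0.016 [ 0.533  -0.0458] [ 0.5266 -0.0468]
0 [ 0.5508 -0.0541] [ 0.5595 -0.0594]
0.004 [ 0.5505 -0.052 ] [ 0.5576 -0.0559]
0.008 [ 0.5503 -0.05  ] [ 0.5558 -0.0524]
0.012 [ 0.5501 -0.0479] [ 0.5539 -0.049 ]
0.016 [ 0.5498 -0.0458] [ 0.552  -0.0455]
```

The tips are about 10 mm above the plate with TCP z = -0.0095, so the working TCP height is about -0.0125. Next: raise, go back behind B, descend.

Emit:
servo_tool([
  {"slide":[0,0,-0.03],"spin":0},
  {"slide":[0.038,0,0],"spin":0},
  {"slide":[0.038,0,0],"spin":0},
  {"slide":[0,0,0],"spin":0},
  {"slide":[0,0,0.02],"spin":0},
  {"slide":[0,0,0.01],"spin":0},
  {"slide":[0,0,0.003],"spin":0},
  {"slide":[0,0,0],"spin":0},
])

```text
clock: 7.0
position: [0.5417, 0.018, -0.013]
ee_rot: [-0.0, 0.707, 0.707, -0.001]
contact_force: [-1.0, -0.2, 0.3]
width: 0.014
```

```bash
python3 - <<'E'
from h import *
s,im=wrist('pics/w5.png'); p=s['position'];print(p,s['contact_force'])
a=eyes.get_image('scene')
cv2.imwrite('pics/s5z.png',np.hstack([cv2.resize(a[150:250,200:300],(400,400),interpolation=cv2.INTER_CUBIC),cv2.resize(im[200:300,230:330],(400,400),interpolation=cv2.INTER_CUBIC)]))
E
```

```text
[ 0.54172894  0.01801439 -0.01296711] [-0.96565496 -0.24304717  0.28494065]
```

View pics/s5z.png

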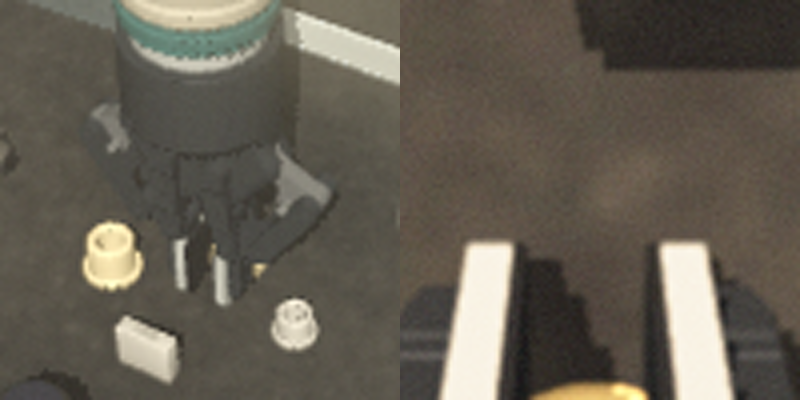

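The fingers now sit behind B. Pushing.

Emit:
servo_tool([
  {"slide":[-0.005,0,0],"spin":0},
  {"slide":[-0.007,0,0],"spin":0},
  {"slide":[-0.008,0,0],"spin":0},
  {"slide":[-0.008,0,0],"spin":0},
  {"slide":[-0.008,0,0],"spin":0},
  {"slide":[-0.006,0,0],"spin":0},
])

```text
clock: 7.7
position: [0.5422, -0.0244, -0.0123]
ee_rot: [0.0, 0.707, 0.707, 0.0]
contact_force: [0.5, 0.9, 0.5]
width: 0.0141
```

```bash
python3 - <<'E'
from h import *
s,im=wrist('pics/w6.png'); p=s['position'];print(p,s['contact_force'])
a=eyes.get_image('scene')
cv2.imwrite('pics/s6z.png',np.hstack([cv2.resize(a[150:250,200:300],(400,400),interpolation=cv2.INTER_CUBIC),cv2.resize(im[220:320,230:330],(400,400),interpolation=cv2.INTER_CUBIC)]))
E
```

```text
[ 0.54221592 -0.0244306  -0.01230451] [0.4941026  0.89919923 0.49433256]
```

View pics/s6z.png

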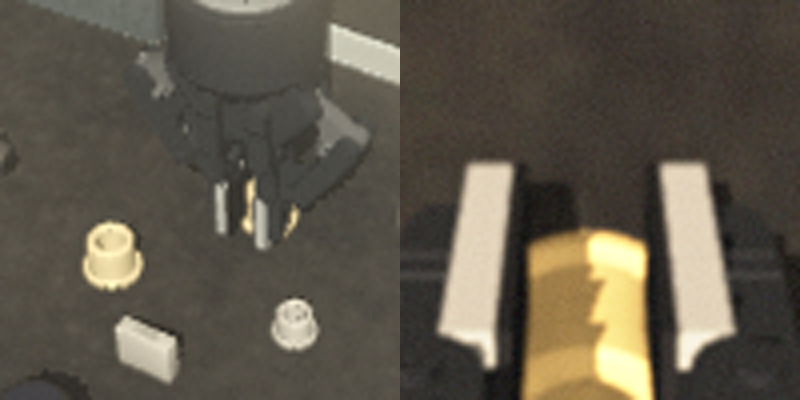

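B is cradled and moving. Continuing.

Emit:
servo_tool([
  {"slide":[-0.012,0,0],"spin":0},
  {"slide":[-0.013,0,0],"spin":0},
  {"slide":[-0.013,0,0],"spin":0},
  {"slide":[-0.013,0,0],"spin":0},
  {"slide":[-0.013,0,0],"spin":0},
  {"slide":[-0.012,0,0],"spin":0},
  {"slide":[-0.01,0,0],"spin":0},
  {"slide":[-0.006,0,0],"spin":0},
])

```text
clock: 8.6
position: [0.5422, -0.1167, -0.0124]
ee_rot: [0.0, 0.708, 0.707, -0.0]
contact_force: [0.6, 0.1, 0.8]
width: 0.0141
```

Emit:
servo_tool([
  {"slide":[0.012,0,0],"spin":0},
  {"slide":[0.02,0,-0.02],"spin":0},
  {"slide":[0.02,0,-0.03],"spin":0},
  {"slide":[0.02,0,-0.03],"spin":0},
  {"slide":[0,0,0],"spin":0},
])

```text
clock: 9.1
position: [0.5446, -0.0407, 0.0714]
ee_rot: [0.003, 0.706, 0.708, 0.003]
contact_force: [0.6, -0.8, 0.6]
width: 0.0137
```

```bash
python3 - <<'E'
from h import *
s,im=wrist('pics/w7.png'); p=s['position'];print(p,s['contact_force'])
cv2.imwrite('pics/w7b.png',bird('wrist',im,0))
cv2.imwrite('pics/s7b.png',bird('scene',eyes.get_image('scene'),0))
E
```

```text
[ 0.54464043 -0.04071984  0.07144503] [ 0.55786519 -0.80921041  0.5974509 ]
```

View pics/w7b.png

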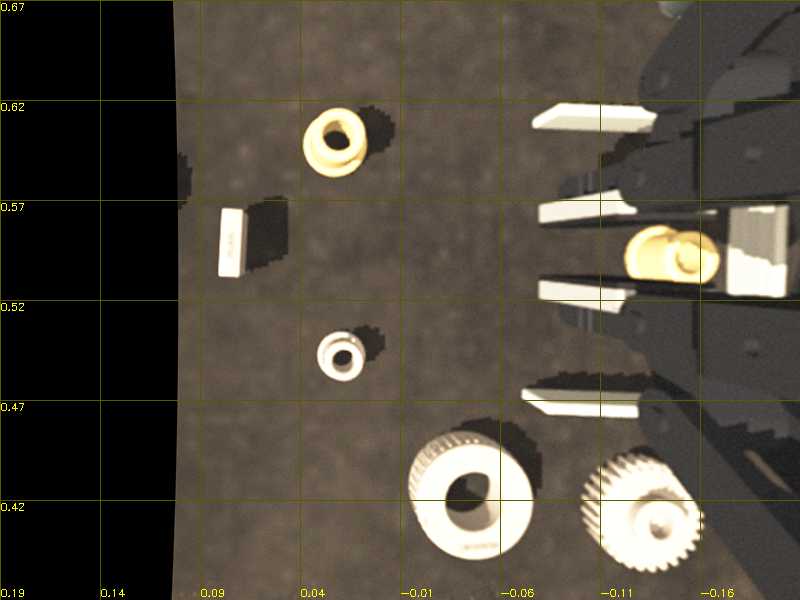

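View pics/s7b.png

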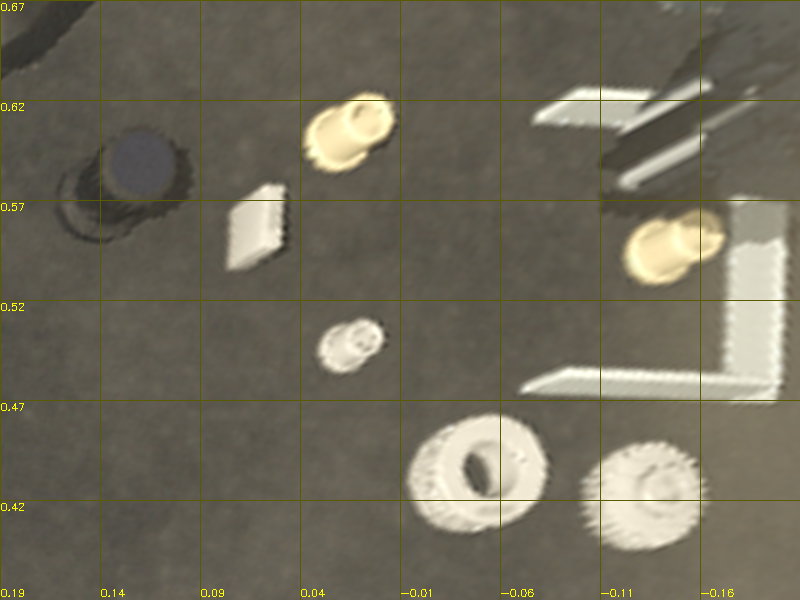

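B stands at (0.5425, -0.138), flat inside the tray. Bystanders are unmoved. Next is the small bushing, with the tool turned 12° so the push angles it away from the side wall.

Emit:
servo_tool([
  {"slide":[0.045,-0.028,0],"spin":0},
  {"slide":[0.045,-0.027,0],"spin":0},
  {"slide":[0,0,0],"spin":-6},
  {"slide":[0,0,0],"spin":-6},
  {"slide":[0,0,0],"spin":0},
  {"slide":[0,0,0],"spin":0},
], hand=0.1)

```text
clock: 9.8
position: [0.4893, 0.0416, 0.0666]
ee_rot: [-0.001, 0.63, 0.776, -0.001]
contact_force: [0.3, 0.3, -1.6]
width: 0.0084
```

Emit:
servo_tool([
  {"slide":[0.0025,-0.002,0.03],"spin":0},
  {"slide":[0,0,0.03],"spin":0},
  {"slide":[0,0,0.013],"spin":0},
  {"slide":[0,0,0.006],"spin":0},
  {"slide":[0,0,0],"spin":0},
])

```text
clock: 10.3
position: [0.487, 0.0436, -0.0124]
ee_rot: [-0.001, 0.63, 0.777, -0.001]
contact_force: [0.8, 0.0, 0.4]
width: 0.008
```

```bash
python3 - <<'E'
from h import *
s,im=wrist('pics/w8.png'); p=s['position'];print(p,s['contact_force'])
a=eyes.get_image('scene')
cv2.imwrite('pics/s8z.png',np.hstack([cv2.resize(a[170:270,220:320],(400,400),interpolation=cv2.INTER_CUBIC),cv2.resize(im[220:320,230:330],(400,400),interpolation=cv2.INTER_CUBIC)]))
E
```

```text
[ 0.48699604  0.04355845 -0.01235145] [0.75088164 0.04944718 0.39187306]
```

View pics/s8z.png

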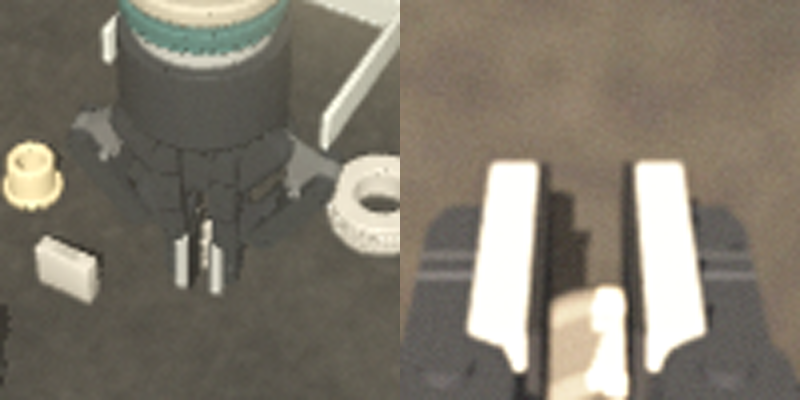

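Emit:
servo_tool([
  {"slide":[-0.005,0,0],"spin":0},
  {"slide":[-0.007,0,0],"spin":0},
  {"slide":[-0.008,0,0],"spin":0},
  {"slide":[-0.008,0,0],"spin":0},
  {"slide":[-0.008,0,0],"spin":0},
  {"slide":[-0.006,0,0],"spin":0},
])

```text
clock: 11.0
position: [0.4966, 0.0019, -0.0113]
ee_rot: [0.0, 0.63, 0.777, 0.0]
contact_force: [0.4, 1.0, 0.3]
width: 0.0083
```

```bash
python3 - <<'E'
from h import *
s,im=wrist('pics/w9.png'); p=s['position'];print(p,s['contact_force'])
a=eyes.get_image('scene')
cv2.imwrite('pics/s9z.png',np.hstack([cv2.resize(a[150:250,220:320],(400,400),interpolation=cv2.INTER_CUBIC),cv2.resize(im[220:320,230:330],(400,400),interpolation=cv2.INTER_CUBIC)]))
E
```

```text
[ 0.49656528  0.00185855 -0.01130278] [0.4285021  0.95240319 0.30438274]
```

View pics/s9z.png

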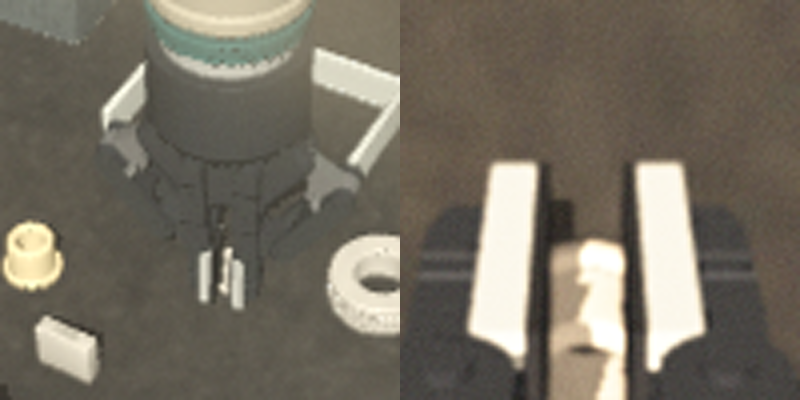

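```bash
python3 - <<'E'
from h import *
for uv in [(220+335/4,170+175/4),(220+290/4,170+225/4),(220+250/4,170+248/4)]:
  for z in (0.01,.02,.03,.04,.05,.06,.07,.08):
    q=unproj('scene',[uv],z)[0]; d=q[:2]-[.487,.0436]; 
    print(np.round(uv),z,'along -tooly',round(-(d@[.978,.206]),4),'tool x',round(d@[-.206,.978],4))
E
```

```text
[304. 214.] 0.01 along -tooly 0.0471 tool x -0.0824
[304. 214.] 0.02 along -tooly 0.0485 tool x -0.0733
[304. 214.] 0.03 along -tooly 0.0499 tool x -0.0643
[304. 214.] 0.04 along -tooly 0.0513 tool x -0.0552
[304. 214.] 0.05 along -tooly 0.0527 tool x -0.0462
[304. 214.] 0.06 along -tooly 0.0541 tool x -0.0371
[304. 214.] 0.07 along -tooly 0.0555 tool x -0.028
[304. 214.] 0.08 along -tooly 0.0569 tool x -0.019
[292. 226.] 0.01 along -tooly 0.0323 tool x -0.0432
[292. 226.] 0.02 along -tooly 0.0339 tool x -0.0347
[292. 226.] 0.03 along -tooly 0.0355 tool x -0.0263
[292. 226.] 0.04 along -tooly 0.0371 tool x -0.0178
[292. 226.] 0.05 along -tooly 0.0388 tool x -0.0093
[292. 226.] 0.06 along -tooly 0.0404 tool x -0.0008
[292. 226.] 0.07 along -tooly 0.042 tool x 0.0077
[292. 226.] 0.08 along -tooly 0.0436 tool x 0.0162
[282. 232.] 0.01 along -tooly 0.0164 tool x -0.0234
[282. 232.] 0.02 along -tooly 0.0183 tool x -0.0152
[282. 232.] 0.03 along -tooly 0.0201 tool x -0.007
[282. 232.] 0.04 along -tooly 0.022 tool x 0.0012
[282. 232.] 0.05 along -tooly 0.0238 tool x 0.0094
[282. 232.] 0.06 along -tooly 0.0257 tool x 0.0176
[282. 232.] 0.07 along -tooly 0.0275 tool x 0.0258
[282. 232.] 0.08 along -tooly 0.0294 tool x 0.034
```

The knuckles clear the walls, so I'll carry on with the push.

Emit:
servo_tool([
  {"slide":[-0.012,0,0],"spin":0},
  {"slide":[-0.013,0,0],"spin":0},
  {"slide":[-0.013,0,0],"spin":0},
  {"slide":[-0.013,0,0],"spin":0},
  {"slide":[-0.013,0,0],"spin":0},
  {"slide":[-0.013,0,0],"spin":0},
  {"slide":[-0.01,0,0],"spin":0},
  {"slide":[-0.006,0,0],"spin":0},
])

```text
clock: 11.9
position: [0.5159, -0.0894, -0.0114]
ee_rot: [0.0, 0.63, 0.777, 0.0]
contact_force: [-0.2, -1.0, 0.2]
width: 0.0084
```

Emit:
servo_tool([
  {"slide":[0.012,0,0],"spin":0},
  {"slide":[0.02,0,-0.02],"spin":0},
  {"slide":[0.02,0,-0.03],"spin":0},
  {"slide":[0.02,0,-0.04],"spin":6},
  {"slide":[0,0,0],"spin":6},
  {"slide":[0,0,0],"spin":0},
], hand=0.1)

```text
clock: 12.5
position: [0.5006, -0.0163, 0.0798]
ee_rot: [0.001, 0.706, 0.708, 0.001]
contact_force: [-0.7, 0.3, -0.2]
width: 0.0085
```

```bash
python3 - <<'E'
from h import *
s,im=wrist('pics/w10.png'); p=s['position'];print(p,s['contact_force'])
cv2.imwrite('pics/w10b.png',bird('wrist',im,0))
cv2.imwrite('pics/s10b.png',bird('scene',eyes.get_image('scene'),0))
E
```

```text
[ 0.50062797 -0.01626924  0.07980655] [-0.67119697  0.29832966 -0.1779124 ]
```

View pics/w10b.png

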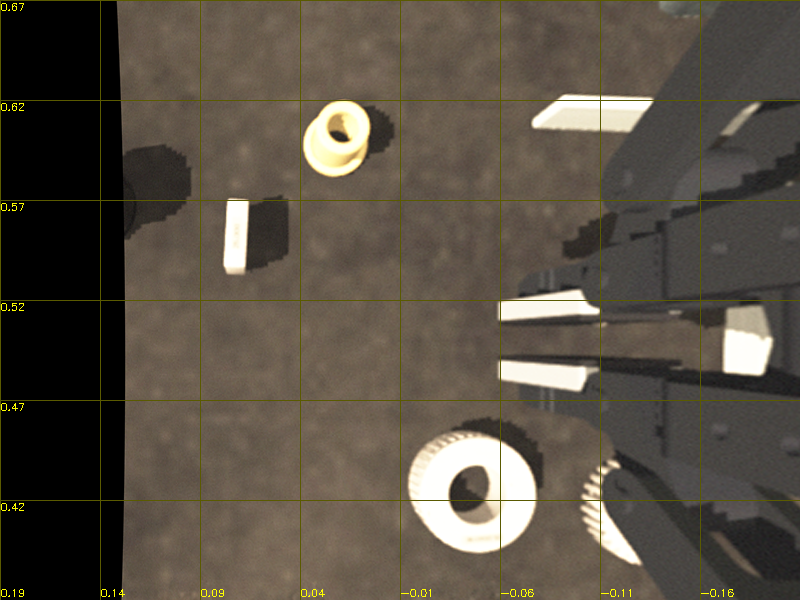

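View pics/s10b.png

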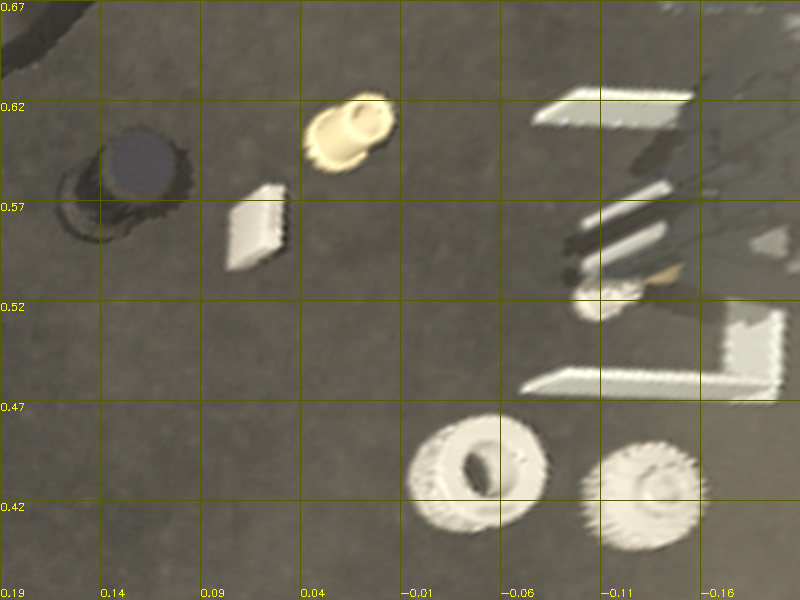

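The small bushing is in at (0.521, -0.107), upright. Next I'll open the jaws fully and position them over A.

Emit:
servo_tool([
  {"slide":[0.0,0.0,-0.02],"spin":0},
  {"slide":[0.016,0.036,0],"spin":0},
  {"slide":[0.016,0.036,0],"spin":0},
  {"slide":[0,0,0],"spin":0},
  {"slide":[0,0,0],"spin":0},
  {"slide":[0,0,0],"spin":0},
], hand=1.0)

```text
clock: 13.2
position: [0.5707, 0.014, 0.0973]
ee_rot: [-0.001, 0.707, 0.707, -0.001]
contact_force: [-0.4, 0.4, 0.0]
width: 0.0852
```

```bash
python3 - <<'E'
from h import *
s,im=wrist('pics/w11.png'); p=s['position'];print(p,s['ee_rot'],s['width'])
a=eyes.get_image('scene');cv2.imwrite('pics/s11.png',a)
E
```

```text
[0.57070485 0.01402004 0.09726931] [-0.00139352  0.70707347  0.70713738 -0.00137382] 0.08523406128056905
```

View pics/w11.png

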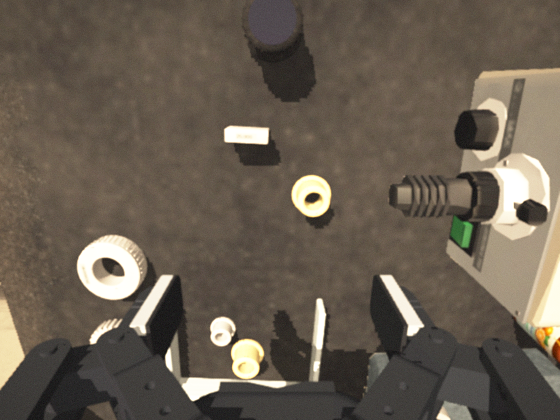

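View pics/s11.png

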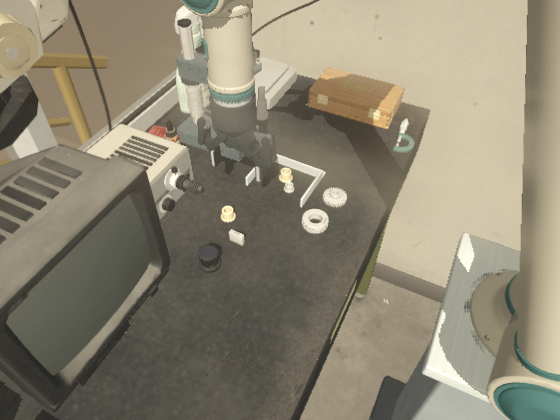

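```bash
python3 - <<'E'
from h import *
s,im=wrist('pics/w11b.png'); p=s['position'];print(p)
for h in (0,.01,.02,.03,.035,.04): print(h,proj('wrist',[p+[.0427,.011,h],p+[-.0427,.011,h],p+[.0427,-.011,h],p+[.057,-.011,h]]).round(0).tolist())
for z in (.07,.075,.08,.085,.09,.095): print(z,unproj('wrist',[(391,195)],z)[0,:2].round(4),unproj('top',[(252,135)],z)[0,:2].round(4),unproj('scene',[(203.5,188.5)],z)[0,:2].round(4))
b=im[180:380,340:480];cv2.imwrite('pics/w11z.png',cv2.resize(b,(420,600),interpolation=cv2.INTER_CUBIC))
E
```

```text
[0.57107569 0.01387648 0.0979979 ]
0 [[357.0, 239.0], [198.0, 239.0], [354.0, 275.0], [380.0, 275.0]]
0.01 [[362.0, 247.0], [194.0, 247.0], [358.0, 285.0], [385.0, 285.0]]
0.02 [[367.0, 256.0], [189.0, 256.0], [363.0, 296.0], [391.0, 295.0]]
0.03 [[372.0, 266.0], [184.0, 266.0], [368.0, 307.0], [398.0, 307.0]]
0.035 [[375.0, 272.0], [181.0, 272.0], [370.0, 314.0], [401.0, 314.0]]
0.04 [[379.0, 278.0], [177.0, 277.0], [373.0, 321.0], [405.0, 320.0]]
0.07 [0.6393 0.0415] [0.6396 0.0454] [0.644 0.032]
0.075 [0.6375 0.043 ] [0.6378 0.045 ] [0.6408 0.0361]
0.08 [0.6357 0.0445] [0.6361 0.0446] [0.6375 0.0401]
0.085 [0.6339 0.0459] [0.6343 0.0442] [0.6342 0.0442]
0.09 [0.6321 0.0474] [0.6326 0.0438] [0.631  0.0483]
0.095 [0.6303 0.0488] [0.6308 0.0434] [0.6277 0.0524]
```

View pics/w11z.png

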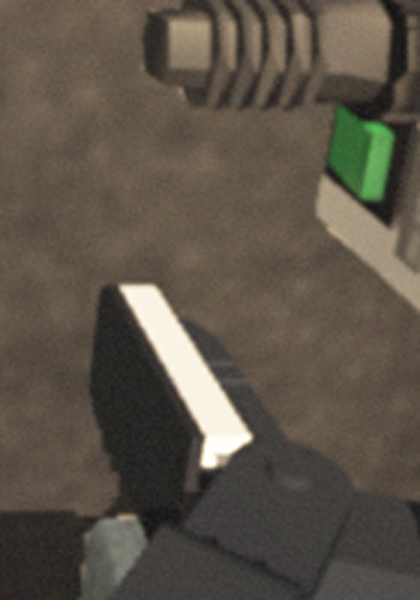

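```bash
python3 - <<'E'
from h import *
s,im=wrist('pics/w11c.png'); p=s['position']
for uv in ((457,338),(440,330),(415,290),(403,287)):
  for h in (.05,.06,.07,.08,.09,.1):
    print(uv,h,(unproj('wrist',[uv],p[2]+h)[0,:2]-p[:2]).round(4))
cv2.imwrite('pics/w11d.png',im[:,250:560])
E
```

```text
(457, 338) 0.05 [ 0.0761 -0.0128]
(457, 338) 0.06 [ 0.0694 -0.0043]
(457, 338) 0.07 [0.0626 0.0041]
(457, 338) 0.08 [0.0559 0.0126]
(457, 338) 0.09 [0.0492 0.0211]
(457, 338) 0.1 [0.0425 0.0295]
(440, 330) 0.05 [ 0.0679 -0.0085]
(440, 330) 0.06 [ 0.0619 -0.0004]
(440, 330) 0.07 [0.0559 0.0077]
(440, 330) 0.08 [0.0499 0.0158]
(440, 330) 0.09 [0.0439 0.0239]
(440, 330) 0.1 [0.0379 0.0319]
(415, 290) 0.05 [0.0544 0.0111]
(415, 290) 0.06 [0.0496 0.0175]
(415, 290) 0.07 [0.0448 0.0238]
(415, 290) 0.08 [0.04   0.0302]
(415, 290) 0.09 [0.0351 0.0366]
(415, 290) 0.1 [0.0303 0.0429]
(403, 287) 0.05 [0.0494 0.0125]
(403, 287) 0.06 [0.045  0.0188]
(403, 287) 0.07 [0.0406 0.025 ]
(403, 287) 0.08 [0.0363 0.0312]
(403, 287) 0.09 [0.0319 0.0375]
(403, 287) 0.1 [0.0275 0.0437]
```

View pics/w11d.png

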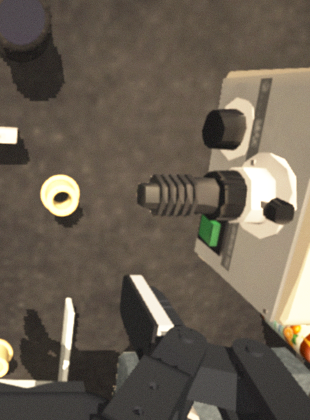

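At full open the tips sit about 37 mm behind the TCP. I'll descend around A in two stages, keeping the tool's +y side short of the gland.

Emit:
servo_tool([
  {"slide":[-0.001,0.002,0.02],"spin":0},
  {"slide":[0,0,0.03],"spin":0},
  {"slide":[0,0,0.03],"spin":0},
  {"slide":[0,0,0.015],"spin":0},
  {"slide":[0,0,0],"spin":0},
])

```text
clock: 13.9
position: [0.572, 0.0132, 0.0015]
ee_rot: [-0.002, 0.707, 0.707, -0.002]
contact_force: [-0.6, 1.1, 0.7]
width: 0.0854
```

```bash
python3 - <<'E'
from h import *
s,im=wrist('pics/w12.png'); p=s['position'];print(p,s['contact_force'])
a=eyes.get_image('scene');cv2.imwrite('pics/s12z.png',cv2.resize(a[130:250,160:300],(700,600),interpolation=cv2.INTER_CUBIC))
for h in (.033,.037,.04): print(h,proj('wrist',[p+[.0427,.011,h]]).round(0).tolist())
E
```

```text
[0.57202665 0.01317699 0.00147683] [-0.61179589  1.10658804  0.70749673]
0.033 [[374.0, 270.0]]
0.037 [[376.0, 274.0]]
0.04 [[378.0, 278.0]]
```

View pics/w12.png

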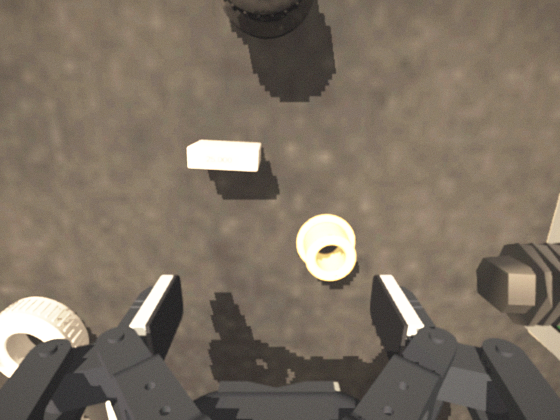

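View pics/s12z.png

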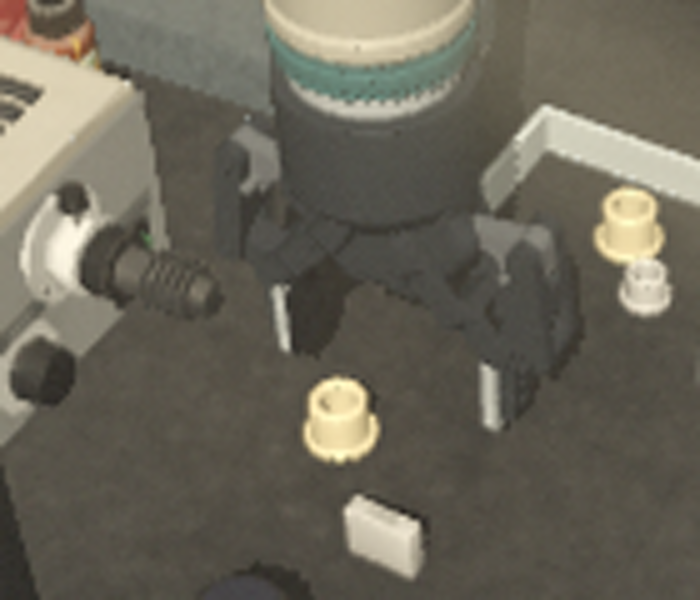

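```bash
python3 - <<'E'
from h import *
s,im=wrist('pics/w12b.png'); p=s['position']
print(unproj('wrist',[(326,241)],0.002),unproj('wrist',[(330,263)],0.022))
for z in (.07,.08,.09): print('gland',unproj('wrist',[(480,285),(497,285)],z)[:,:2].round(4).tolist())
E
```

```text
[[0.60093143 0.02212782 0.002     ]] [[0.60022077 0.01931309 0.022     ]]
gland [[0.6439, 0.0359], [0.65, 0.0358]]
gland [[0.6367, 0.0421], [0.6422, 0.042]]
gland [[0.6296, 0.0483], [0.6344, 0.0482]]
```

Emit:
servo_tool([
  {"slide":[0,0.002,0.01],"spin":0},
  {"slide":[0,0,0.01],"spin":0},
  {"slide":[0,0,0.005],"spin":0},
  {"slide":[0,0,0.003],"spin":0},
  {"slide":[0,0,0],"spin":0},
])

```text
clock: 14.55
position: [0.5761, 0.0133, -0.0251]
ee_rot: [-0.0, 0.707, 0.707, -0.0]
contact_force: [-0.7, 1.4, -0.1]
width: 0.0853
```

```bash
python3 - <<'E'
from h import *
s,im=wrist('pics/w13.png'); p=s['position'];print(p,s['contact_force'])
a=eyes.get_image('scene');cv2.imwrite('pics/s13z.png',np.hstack([cv2.resize(a[150:250,180:280],(400,400),interpolation=cv2.INTER_CUBIC),cv2.resize(im[230:330,300:400],(400,400),interpolation=cv2.INTER_CUBIC)]))
E
```

```text
[ 0.57612673  0.01330768 -0.0250742 ] [-0.65941297  1.39015116 -0.07281286]
```

View pics/s13z.png

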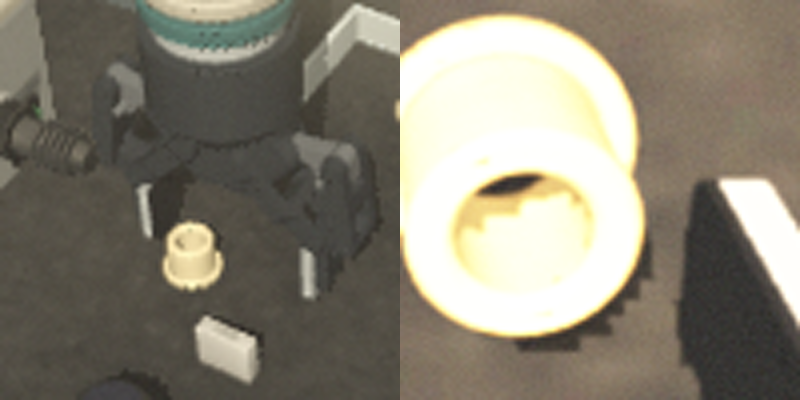

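```bash
python3 - <<'E'
from h import *
s,im=wrist('pics/w13b.png'); p=s['position'];print(p)
print(unproj('wrist',[(331,288.8)],0.022),unproj('wrist',[(329,260)],0.003),unproj('wrist',[(374,275),(379,275)],0.012))
E
```

```text
[ 0.57671478  0.01325409 -0.02443794]
[[0.59816935 0.02288193 0.022     ]] [[0.60000259 0.02611968 0.003     ]] [[0.61846501 0.02342544 0.012     ]
 [0.62066174 0.02341244 0.012     ]]
```

Emit:
servo_tool([
  {"slide":[0,-0.004,0],"spin":0},
  {"slide":[0.003,-0.003,0.001],"spin":0},
  {"slide":[0.001,-0.005,0],"spin":0},
  {"slide":[0,-0.005,0],"spin":0},
  {"slide":[0,-0.005,0],"spin":0},
  {"slide":[0,0,0],"spin":0},
])

```text
clock: 15.3
position: [0.5534, 0.0173, -0.0254]
ee_rot: [-0.0, 0.707, 0.707, -0.0]
contact_force: [-0.1, 0.4, 0.3]
width: 0.0851
```

```bash
python3 - <<'E'
from h import *
s,im=wrist('pics/w14.png'); p=s['position'];print(p,s['contact_force'])
a=eyes.get_image('scene');cv2.imwrite('pics/s14z.png',np.hstack([cv2.resize(a[150:250,180:280],(400,400),interpolation=cv2.INTER_CUBIC),cv2.resize(im[230:330,300:400],(400,400),interpolation=cv2.INTER_CUBIC)]))
E
```

```text
[ 0.55339248  0.01734808 -0.02541088] [-0.05540051  0.41954663  0.34172735]
```

View pics/s14z.png

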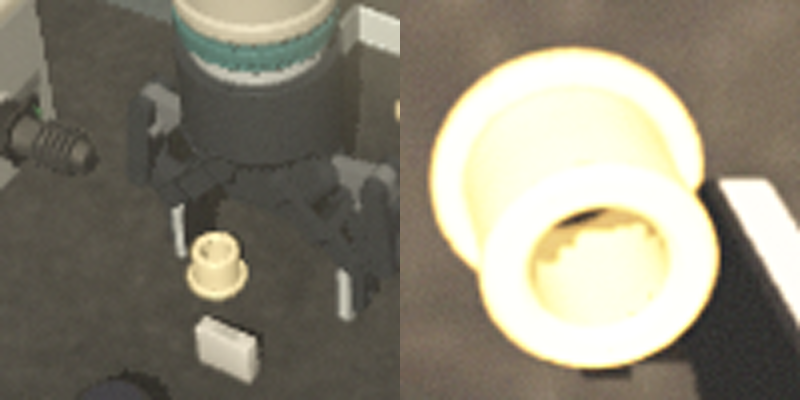

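The drag works: A is against the finger at about x 0.585. Moving 24 mm more.

Emit:
servo_tool([
  {"slide":[0,-0.005,0],"spin":0},
  {"slide":[0,-0.006,0],"spin":0},
  {"slide":[0,-0.006,0],"spin":0},
  {"slide":[0,-0.005,0],"spin":0},
  {"slide":[0,-0.002,0],"spin":0},
  {"slide":[0,0.004,0],"spin":0},
  {"slide":[0,0,-0.03],"spin":0},
  {"slide":[0,0,-0.03],"spin":0},
])

```text
clock: 16.2
position: [0.5341, 0.0173, 0.0344]
ee_rot: [-0.001, 0.707, 0.707, -0.001]
contact_force: [-0.0, 0.3, -0.3]
width: 0.0855
```

Emit:
servo_tool([
  {"slide":[0,0,-0.02],"spin":0},
  {"slide":[0,0,0],"spin":0},
  {"slide":[0,0,0],"spin":0},
  {"slide":[0,0,0],"spin":0},
], hand=0.165)

```text
clock: 16.6
position: [0.5337, 0.0173, 0.0534]
ee_rot: [-0.001, 0.707, 0.707, -0.001]
contact_force: [0.2, 0.2, -0.4]
width: 0.0281
```

```bash
python3 - <<'E'
from h import *
s,im=wrist('pics/w15.png'); p=s['position'];print(p,s['contact_force'],s['width'])
cv2.imwrite('pics/w15b.png',bird('wrist',im,0))
cv2.imwrite('pics/s15b.png',bird('scene',eyes.get_image('scene'),0))
E
```

```text
[0.53367851 0.01734231 0.05340751] [ 0.17517646  0.19412957 -0.39240786] 0.02814677252998972
```

View pics/w15b.png

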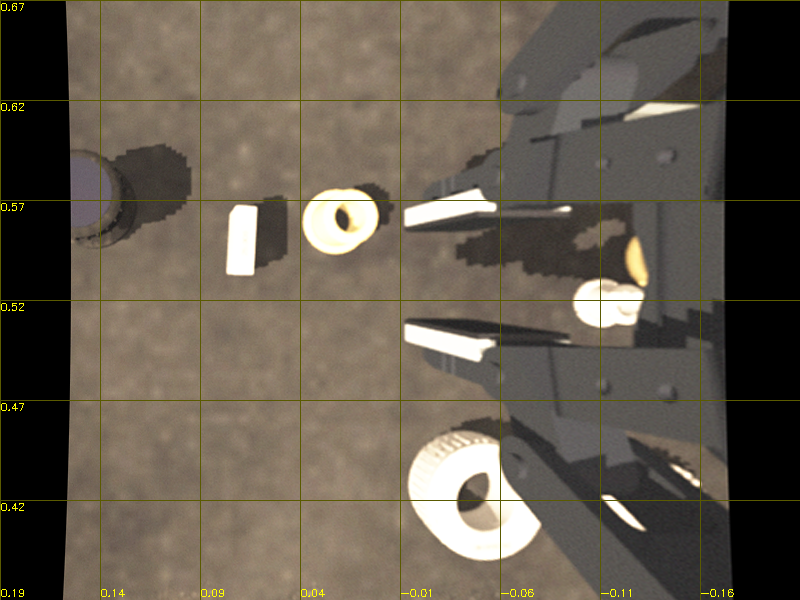

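View pics/s15b.png

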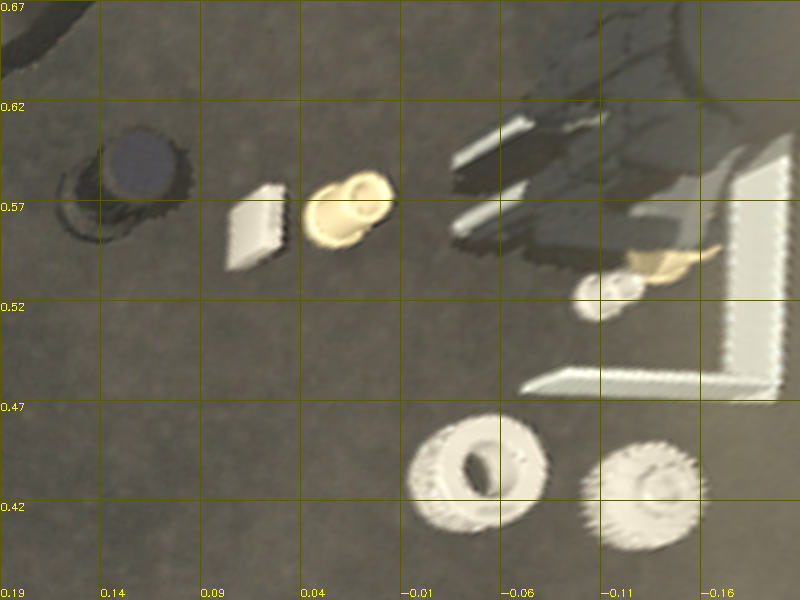

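A has moved to (0.560, 0.023), still standing. Now I'll cradle it from behind.

Emit:
servo_tool([
  {"slide":[0.015,0.013,0],"spin":0},
  {"slide":[0.015,0.013,0],"spin":0},
  {"slide":[0,0,0],"spin":0},
  {"slide":[0,0,0],"spin":0},
])

```text
clock: 17.1
position: [0.5606, 0.0479, 0.0539]
ee_rot: [-0.0, 0.707, 0.707, -0.001]
contact_force: [-0.3, 0.3, 0.1]
width: 0.0141
```

```bash
python3 - <<'E'
from h import *
s,im=wrist('pics/w16.png'); p=s['position'];print(p,s['contact_force'],s['width'])
for h in(.02,.024): print(proj('wrist',[p+[.007,.011,h],p+[-.007,.011,h]]).round())
E
```

```text
[0.56059006 0.04789276 0.05388657] [-0.27965812  0.27364526  0.10827142] 0.014055739220655384
[[293. 256.]
 [263. 256.]]
[[293. 260.]
 [263. 260.]]
```

View pics/w16.png

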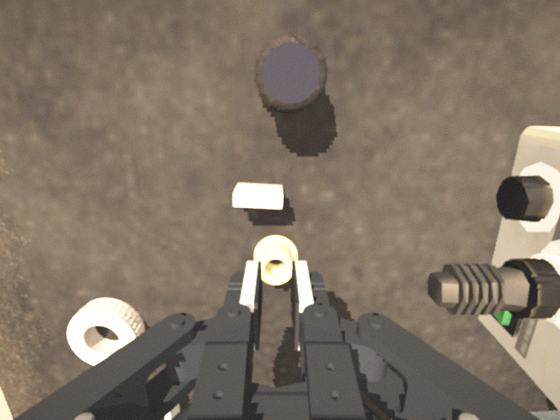

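```bash
python3 - <<'E'
from h import *
s,im=wrist('pics/w16b.png'); p=s['position']
for uv in ((375,315),(430,365),(490,415)):
  for h in (.06,.08,.1): print(uv,h,(unproj('wrist',[uv],p[2]+h)[0,:2]-p[:2]).round(4))
E
```

```text
(375, 315) 0.06 [0.0361 0.0069]
(375, 315) 0.08 [0.029  0.0216]
(375, 315) 0.1 [0.0219 0.0364]
(430, 365) 0.06 [ 0.0609 -0.0174]
(430, 365) 0.08 [0.0491 0.002 ]
(430, 365) 0.1 [0.0372 0.0215]
(490, 415) 0.06 [ 0.0928 -0.0465]
(490, 415) 0.08 [ 0.0748 -0.0214]
(490, 415) 0.1 [0.0568 0.0036]
```

Emit:
servo_tool([
  {"slide":[0,0,0.025],"spin":0},
  {"slide":[0,0,0.02],"spin":0},
  {"slide":[0,0,0.013],"spin":0},
  {"slide":[0,0,0.008],"spin":0},
  {"slide":[0,0,0],"spin":0},
])

```text
clock: 17.7
position: [0.5598, 0.0471, -0.0123]
ee_rot: [-0.001, 0.707, 0.707, -0.001]
contact_force: [-0.2, -0.0, 0.6]
width: 0.0136
```

```bash
python3 - <<'E'
from h import *
s,im=wrist('pics/w17.png'); p=s['position'];print(p,s['contact_force'])
a=eyes.get_image('scene');cv2.imwrite('pics/s17z.png',np.hstack([cv2.resize(a[150:250,180:280],(400,400),interpolation=cv2.INTER_CUBIC),cv2.resize(im[220:320,230:330],(400,400),interpolation=cv2.INTER_CUBIC)]))
E
```

```text
[ 0.55981221  0.04706033 -0.01228955] [-0.1667392  -0.0485018   0.60066828]
```

View pics/s17z.png

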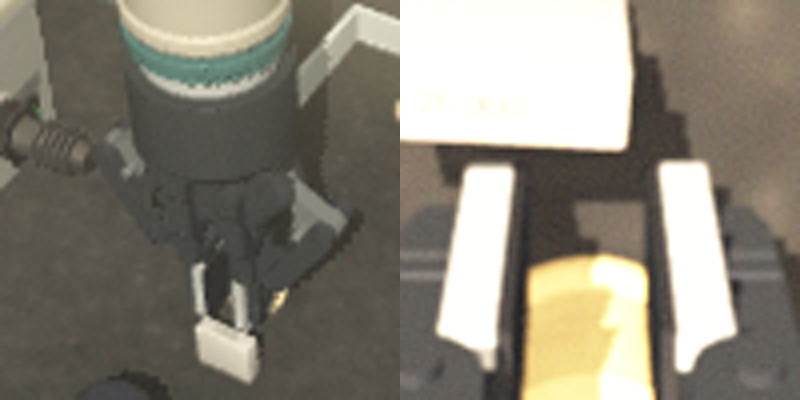

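Good: it is between A and the gauge block with no contact. Pushing now, total about 0.133 m.

Emit:
servo_tool([
  {"slide":[-0.005,0,0],"spin":0},
  {"slide":[-0.007,0,0],"spin":0},
  {"slide":[-0.008,0,0],"spin":0},
  {"slide":[-0.009,0.001,0],"spin":0},
  {"slide":[-0.01,0.001,0],"spin":0},
  {"slide":[-0.009,0.001,0],"spin":0},
])

```text
clock: 18.4
position: [0.5638, -0.0018, -0.0113]
ee_rot: [0.0, 0.707, 0.707, 0.0]
contact_force: [-0.2, 1.1, 0.5]
width: 0.0142
```

```bash
python3 - <<'E'
from h import *
s,im=wrist('pics/w18.png'); p=s['position'];print(p,s['contact_force'])
a=eyes.get_image('scene');cv2.imwrite('pics/s18z.png',np.hstack([cv2.resize(a[140:240,220:320],(400,400),interpolation=cv2.INTER_CUBIC),cv2.resize(im[220:320,230:330],(400,400),interpolation=cv2.INTER_CUBIC)]))
E
```

```text
[ 0.56380631 -0.00183518 -0.0113048 ] [-0.18535127  1.10718647  0.4665083 ]
```

View pics/s18z.png

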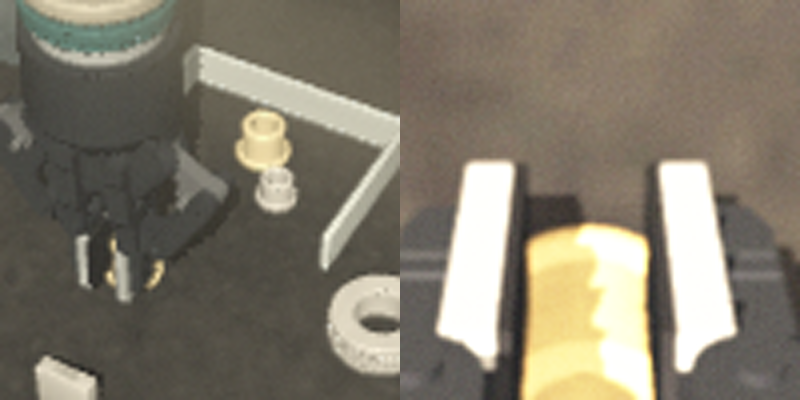

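Emit:
servo_tool([
  {"slide":[-0.011,0.001,0],"spin":0},
  {"slide":[-0.012,0.001,0],"spin":0},
  {"slide":[-0.012,0,0],"spin":0},
  {"slide":[-0.012,0,0],"spin":0},
  {"slide":[-0.012,0,0],"spin":0},
  {"slide":[-0.011,0,0],"spin":0},
  {"slide":[-0.009,0,0],"spin":0},
  {"slide":[-0.005,0,0],"spin":0},
])

```text
clock: 19.3
position: [0.5656, -0.0858, -0.0114]
ee_rot: [0.0, 0.708, 0.707, -0.0]
contact_force: [-0.2, 1.0, 0.7]
width: 0.0143
```

Emit:
servo_tool([
  {"slide":[0.012,0,0],"spin":0},
  {"slide":[0.015,0,-0.01],"spin":0},
  {"slide":[0.02,-0.01,-0.04],"spin":0},
  {"slide":[0.03,-0.03,-0.05],"spin":0},
  {"slide":[0.03,-0.04,-0.05],"spin":0},
  {"slide":[0.04,-0.04,-0.04],"spin":0},
  {"slide":[0.04,0,0],"spin":0},
  {"slide":[0,0,0],"spin":0},
])

```text
clock: 20.1
position: [0.4746, 0.0807, 0.1432]
ee_rot: [0.0, 0.705, 0.709, 0.002]
contact_force: [0.1, -0.9, 0.1]
width: 0.0146
```

```bash
python3 - <<'E'
from h import *
s,im=wrist('pics/w19.png'); p=s['position'];print(p,s['contact_force'])
cv2.imwrite('pics/w19b.png',bird('wrist',im,0))
cv2.imwrite('pics/s19b.png',bird('scene',eyes.get_image('scene'),0))
E
```

```text
[0.47457099 0.08069583 0.14318649] [ 0.13120597 -0.92528162  0.05657954]
```

View pics/w19b.png

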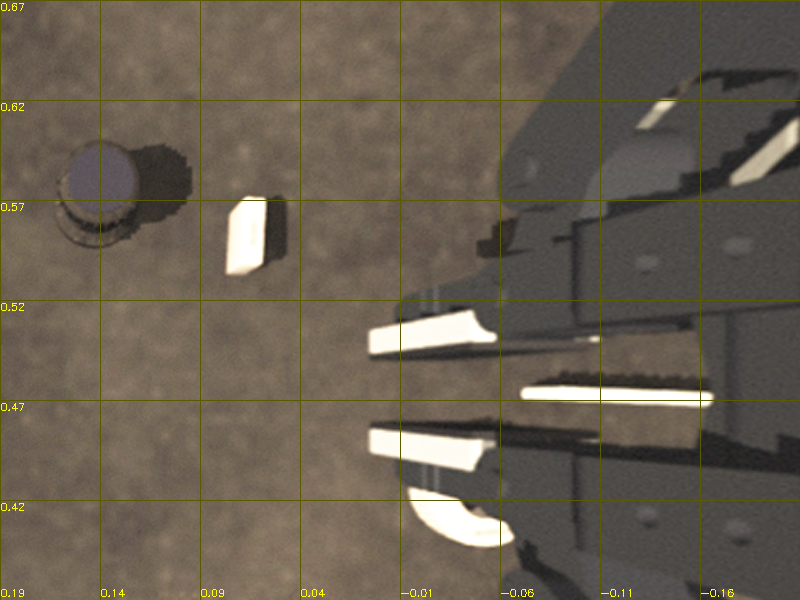

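View pics/s19b.png

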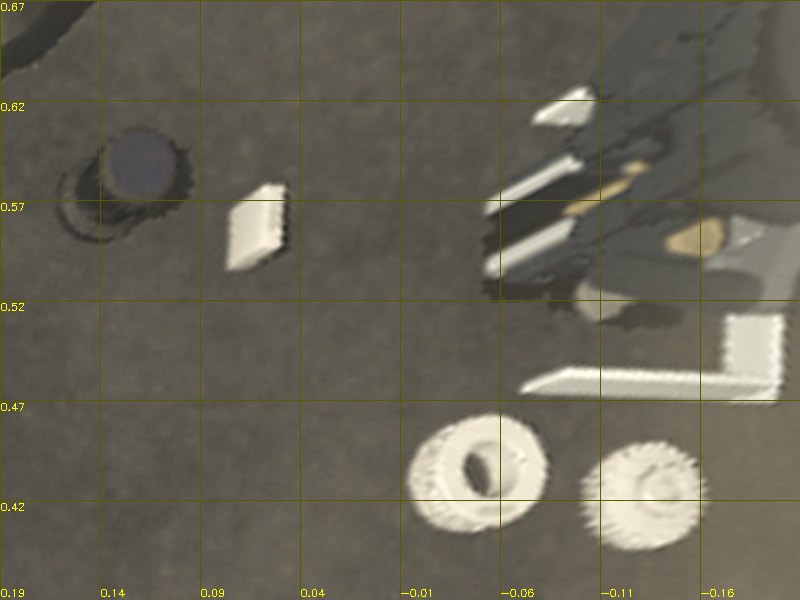

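The bystanders are unmoved but the gripper blocks the tray from view. I'll back off further for the final look.

Emit:
servo_tool([
  {"slide":[0.04,-0.03,-0.04],"spin":0},
  {"slide":[0.04,-0.03,-0.04],"spin":0},
  {"slide":[0.04,-0.03,-0.04],"spin":0},
  {"slide":[0.04,0,0],"spin":0},
  {"slide":[0.04,0,0],"spin":0},
  {"slide":[0,0,0],"spin":0},
])

```text
clock: 20.8
position: [0.4055, 0.2526, 0.2345]
ee_rot: [-0.001, 0.706, 0.708, 0.001]
contact_force: [-1.1, -1.2, 0.1]
width: 0.0144
```

```bash
python3 - <<'E'
from h import *
print(manip.get_state()['position'])
cv2.imwrite('pics/t20b.png',bird('top',eyes.get_image('top'),0))
cv2.imwrite('pics/s20b.png',bird('scene',eyes.get_image('scene'),0))
E
```

```text
[0.40548076 0.25257032 0.23449337]
```

View pics/t20b.png

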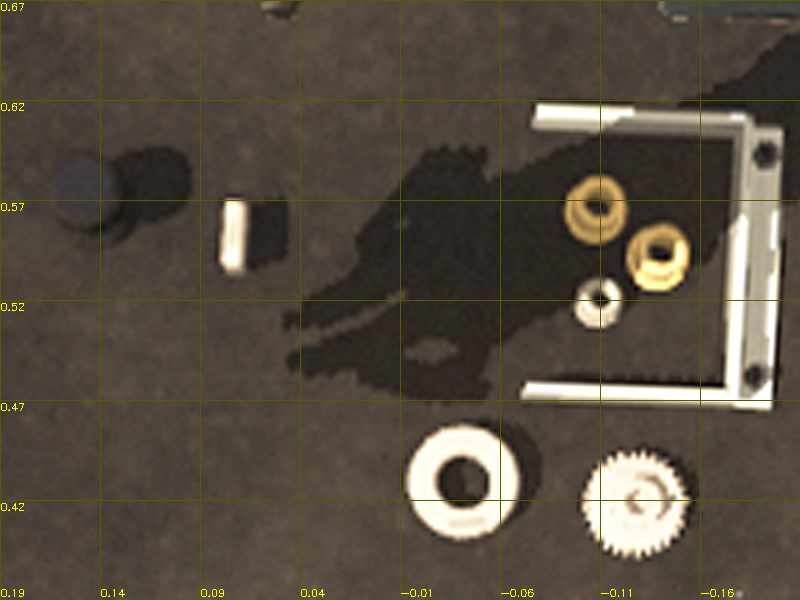

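View pics/s20b.png

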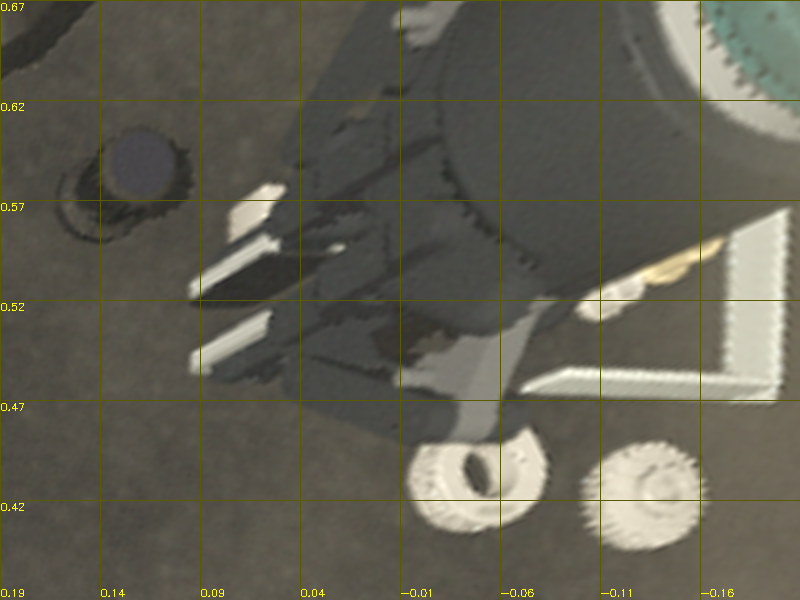

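The top view shows all three standing inside the tray, at bird's-eye pixels (596,210), (657,258) and (598,303). The mouth line is at about column 525–533. The loupe, block, ring and gear are at the same pixels as at the start.

```bash
python3 -c "
from rig import manip
s=manip.get_state();print(s['clock'],abs(s['qd']).max(),s['contact_force']);print(manip.sign_off())"
```

```text
20.9 0.032258549593199015 [0.44919734 1.07575173 0.29694068]
the job is handed in; nothing more can be done
None
```

I pushed all three bushings into the tray along the plate and handed the job in at 20.9 s. The sign-off gives no verdict, so the result rests on my last pictures.

- **How:** The two fingertips, set a narrow gap apart, cradled each bushing from behind. The brass one nearest the cable gland was first dragged about 38 mm clear of it with one finger of the open jaws.
- **Final positions:** The top camera shows all three standing on their flanges inside the tray. The mouth is at y ≈ -0.074.

| Bushing | World (x, y) | Past the mouth |
|---|---|---|
| Brass, dragged | (0.567, -0.108) | about 33 mm |
| Brass | (0.5425, -0.138) | about 64 mm |
| Small steel | (0.521, -0.107) | about 33 mm |

- **Bystanders:** The gauge block, ring gauge, gear and loupe look unmoved in the top view. The arm stands clear, and reported forces stayed within about 2 N.
- **What disagreed:** The real fingertips sit about 20 mm behind the reported TCP with the jaws nearly shut, and about 37 mm with them fully open. My first pass therefore went over a bushing without touching it. I measured the offset from two cameras and worked lower after that.
- **Limited check:** In the last scene-camera picture the gripper hid most of the tray, so the final positions come mainly from the top view.

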